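# Set washed beakers to dry and change the stand's plate

### The job

The washed beakers may now dry. First lift the red plate off the screw on the drying stand's post and stand it in the empty bay of the black holder. Then hang the green plate there instead: screw head through the round part of the keyhole, then slide the plate down until the screw sits at the top of the narrow slot, and let go. Then put every beaker upside down on a peg of its own, fully home with its floor on the peg's tip, and leave everything still.

Things in the scene. Friction and masses are not known exactly. Their poses are not given: they have to be found in the camera images.
- green_grip (a point): Centre of the grip tab of the green keyhole plate (loose, 0.22 kg), upright in the holder's right bay. Plate axes: z up, y width, x thickness; both faces alike. Panel 80 wide, 92 tall, 8 mm thick; on it a tab 36 wide, 45 tall, with a black pad 12 mm thick on its upper 37. This point is 17 mm below the top edge, 120 mm above the bottom. Pinch the pad across x from above.
- green_seat (a point): Where the screw's axis lies in the green plate when it hangs home: mid-thickness, on the centre line, 80.5 mm above the bottom edge, 39.5 mm below green_grip; same axes. The slot is 11 mm wide, its upper end 3.5 mm above this point; below, it widens into the eight-sided hole, 26 mm across, centred 35.5 mm below this point.
- red_grip (a point): Centre of the grip tab of the red keyhole plate, which is like the green one in all but colour (same size, weight and axes, see green_grip). It starts hanging fully home on the screw.
- red_seat (a point): Where the screw's axis lies in the red plate when it hangs home; same place and axes as green_seat in the green plate. To free the plate raise it 35.5 mm, so that the hole is round the head, then draw it off along the screw.
- screw (a point): Fixed screw on the front of the grey post at the stand's right end: the point on its axis 7 mm before the post's face, midway to the head; 125 mm above the bench. Axes of the stand: x level into the post (head at -x, robot's side), y to the stand's left, z up. Shank 7 mm, 14 mm long to the head; head 16 mm across, 5 thick. The post is 36 mm wide, ends 12 mm above the axis.
- stand: Drying stand: grey tray fixed to the bench, 105 mm (x) by 375 mm (y), 20 mm high with its lip; origin under its centre. x points away from the robot, y left. It carries the post with the screw at its right end and three white pegs that lean away from the robot. To the right of its right end, on the way to the holder, a toggle clamp on a white fixture plate holds up a red handle, 151 mm high: carry the plates over it.
- holder: Black plate holder fixed to the bench, 36 mm (x) by 200 mm (y), 43 mm high with its flared lips; origin under its centre. Two bays side by side, centred at y = +50 mm (left, empty at the start) and y = -50 mm (right, green plate): slots 12 mm wide in x, 88 mm long in y, floor 6 mm above the bench, which keep a plate upright.
- beaker1_center (a point): Centre of the steel beaker with the blue band (loose, 0.11-0.18 kg; may be absent), mid-length on its axis; z runs from foot to open mouth. 95 mm long, body 52 mm across, inside 46 mm across and 90 deep (floor 5 mm); six-sided foot 58 mm across flats, 6 thick; rim bead 58 mm across. Starts lying level, axis 29 mm up, mouth to the robot, behind a rail 30 mm high on the bench's edge; the foot stops it rolling.
- beaker2_center (a point): Centre of the steel beaker with the orange band (loose, 0.11-0.18 kg; may be absent), mid-length on its axis; z runs from foot to open mouth. 95 mm long, body 52 mm across, inside 46 mm across and 90 deep (floor 5 mm); six-sided foot 58 mm across flats, 6 thick; rim bead 58 mm across. Starts lying level, axis 29 mm up, mouth to the robot, behind a rail 30 mm high on the bench's edge; the foot stops it rolling.
- beaker3_center (a point): Centre of the steel beaker with the yellow band (loose, 0.11-0.18 kg; may be absent), mid-length on its axis; z runs from foot to open mouth. 95 mm long, body 52 mm across, inside 46 mm across and 90 deep (floor 5 mm); six-sided foot 58 mm across flats, 6 thick; rim bead 58 mm across. Starts lying level, axis 29 mm up, mouth to the robot, behind a rail 30 mm high on the bench's edge; the foot stops it rolling.
- peg1_tip (a point): End of white drying peg 1 (fixed; peg 1 next to the post, 3 farthest left, 95 mm apart). z points outward along the peg, which leans 30 degrees from vertical in the stand's x, away from the robot. Rod 24 mm across, round end, 130 mm long. A beaker fully home has its floor on this point, its centre 42.5 mm back down the peg, mouth down the peg; let go, it sags a little aside.
- peg2_tip (a point): End of white drying peg 2 (fixed; peg 1 next to the post, 3 farthest left, 95 mm apart). z points outward along the peg, which leans 30 degrees from vertical in the stand's x, away from the robot. Rod 24 mm across, round end, 130 mm long. A beaker fully home has its floor on this point, its centre 42.5 mm back down the peg, mouth down the peg; let go, it sags a little aside.
- peg3_tip (a point): End of white drying peg 3 (fixed; peg 1 next to the post, 3 farthest left, 95 mm apart). z points outward along the peg, which leans 30 degrees from vertical in the stand's x, away from the robot. Rod 24 mm across, round end, 130 mm long. A beaker fully home has its floor on this point, its centre 42.5 mm back down the peg, mouth down the peg; let go, it sags a little aside.

How it is judged (in metres and radians):
On the way, in this order (a step that is already met when the one before it is completed fails the run):
1. the red plate is off the screw and stands in the empty bay of the holder, let go (x of red_seat in the frame of holder between -0.012 and 0.012 m and y of red_seat in the frame of holder between 0.04 and 0.06 m and height (world z) of red_seat below 0.095 m and angle between red_seat's own z axis and vertical below 0.25 rad and contact force between the fingers and red below 0.1 N), for 0.3 s.
2. the green plate hangs on the screw, slid down into the narrow slot and let go (distance between green_seat and screw below 0.008 m and angle between green_seat's own z axis and vertical below 0.2 rad and angle between the x axis of green_seat and the x axis of screw, either way round below 0.25 rad and contact force between the fingers and green below 0.1 N), for 0.3 s.
3. every beaker is upside down on a peg of its own, fully home (((z of beaker1_center in the frame of peg1_tip between -0.058 and -0.032 m and x of beaker1_center in the frame of peg1_tip between -0.022 and 0.022 m and y of beaker1_center in the frame of peg1_tip between -0.022 and 0.022 m and angle between the z axis of beaker1_center and the z axis of peg1_tip, either way round below 0.4 rad) or (z of beaker1_center in the frame of peg2_tip between -0.058 and -0.032 m and x of beaker1_center in the frame of peg2_tip between -0.022 and 0.022 m and y of beaker1_center in the frame of peg2_tip between -0.022 and 0.022 m and angle between the z axis of beaker1_center and the z axis of peg2_tip, either way round below 0.4 rad) or (z of beaker1_center in the frame of peg3_tip between -0.058 and -0.032 m and x of beaker1_center in the frame of peg3_tip between -0.022 and 0.022 m and y of beaker1_center in the frame of peg3_tip between -0.022 and 0.022 m and angle between the z axis of beaker1_center and the z axis of peg3_tip, either way round below 0.4 rad)) and ((z of beaker2_center in the frame of peg1_tip between -0.058 and -0.032 m and x of beaker2_center in the frame of peg1_tip between -0.022 and 0.022 m and y of beaker2_center in the frame of peg1_tip between -0.022 and 0.022 m and angle between the z axis of beaker2_center and the z axis of peg1_tip, either way round below 0.4 rad) or (z of beaker2_center in the frame of peg2_tip between -0.058 and -0.032 m and x of beaker2_center in the frame of peg2_tip between -0.022 and 0.022 m and y of beaker2_center in the frame of peg2_tip between -0.022 and 0.022 m and angle between the z axis of beaker2_center and the z axis of peg2_tip, either way round below 0.4 rad) or (z of beaker2_center in the frame of peg3_tip between -0.058 and -0.032 m and x of beaker2_center in the frame of peg3_tip between -0.022 and 0.022 m and y of beaker2_center in the frame of peg3_tip between -0.022 and 0.022 m and angle between the z axis of beaker2_center and the z axis of peg3_tip, either way round below 0.4 rad)) and ((z of beaker3_center in the frame of peg1_tip between -0.058 and -0.032 m and x of beaker3_center in the frame of peg1_tip between -0.022 and 0.022 m and y of beaker3_center in the frame of peg1_tip between -0.022 and 0.022 m and angle between the z axis of beaker3_center and the z axis of peg1_tip, either way round below 0.4 rad) or (z of beaker3_center in the frame of peg2_tip between -0.058 and -0.032 m and x of beaker3_center in the frame of peg2_tip between -0.022 and 0.022 m and y of beaker3_center in the frame of peg2_tip between -0.022 and 0.022 m and angle between the z axis of beaker3_center and the z axis of peg2_tip, either way round below 0.4 rad) or (z of beaker3_center in the frame of peg3_tip between -0.058 and -0.032 m and x of beaker3_center in the frame of peg3_tip between -0.022 and 0.022 m and y of beaker3_center in the frame of peg3_tip between -0.022 and 0.022 m and angle between the z axis of beaker3_center and the z axis of peg3_tip, either way round below 0.4 rad))), for 0.2 s.
At the end, for the whole second after the job is handed in: Red plate upright in the left bay, bottom on its floor. Green plate hung: seat within 8 mm of the screw point, lean < 0.2 rad, turned < 0.25 rad. Beakers upside down on pegs: centre 32-58 mm below the tip, within 22 mm of the axis, axes within 0.4 rad. All released and at rest (all of step 1 and all of step 2 and all of step 3 and linear speed of each of beaker1, beaker2, beaker3, green, red below 0.03 m/s); the robot touches nothing.
Of beaker1, beaker2, beaker3 only 2 to 3 are there at a start; the rules pass over those that are not, and their reading is None.
At some moment in a run one of beaker1, beaker2, beaker3 may be knocked a few centimetres aside while the robot is not near it.
It also fails if it takes over 200 s, if anything falls off the work surface, if the arm or the gripper's body presses on something with over 40 N, if the wrist force passes 120 N, or if a joint passes its speed limit or range.

### The arm

A 6-joint arm with a two-finger parallel gripper is mounted at the origin on a cart in front of the work surface, level with it; the furniture and walls round the work are solid. World frame = base frame: x ahead of the robot, y to its left, z up, the work surface at z = 0. Lengths are in m, angles in degrees, forces in N, time in s.
With the tool pointing down it reaches from about 0.325 to 0.9 m from the base axis. Payload 3.5 kg.
Tool frame: the origin (TCP) lies midway between the tips of the shut fingers; the grasp point (between the pads) lies 19 mm behind it; z points along the fingers, y is the direction in which the jaws open and shut (so a half turn about z gives the same grasp; the last joint's range is limited). The gripper opens to 85 mm and grips with 20 to 120 N. Pads are 22 mm wide; open, the fingers measure 114 mm over their backs; the gripper's body (76 mm by 85 mm) begins 54 mm behind the grasp point. The pads swing forward as they close: fully open they stand 13 mm farther back than shut.
Start: joints at [71.253, 15.837, -1.513, 72.651, 0, 84.076], TCP at [0.139, 0.609, 0.231] pointing down, gripper open.
Joint ranges: [-178.77, 178.77], [-48.84, 107.48], [-61.69, 71.31], [-111.58, 123.2], [-90, 87.43], [-180, 180]. Speed limits (degrees/s): [147.25, 147.25, 180, 180, 180, 180].

### API

Orientations are given as [roll, pitch, yaw] about the fixed x, y, z axes, in that order (R = Rz(yaw) Ry(pitch) Rx(roll)).
In Python, from station import manip gives the robot as it stands.
- The arm moves only by the tool move_arm, never from a script. Its argument "commands" is one flat list of numbers, 4 for each row, row after row: the shift along the world's x, y, z in m, then the turn about the world's z in degrees. A call has 1 to 12 rows; each row shifts and turns the commanded pose from where the row before left it; what a row does not reach is not made up. A row lasts 1/10 s, in which the tool goes at most 50 mm and 8.59 degrees, less where a joint would pass 70% of its speed; a pose out of reach is approached as far as the arm can. A call is refused whole if a number of a shift passes 0.05 or a number of a turn 8.59, either way. A call with a gripper value outside its range is refused whole. "claw" is the closure, from -1 (fully open) to 1 (shut), set as the call begins (left out, the last holds). The fingers move at their own pace and stop on an object; "grip_force" is the grip in N (left out, the last holds). Time passes only in rows, so rows that do not move let the fingers close. It gives the time, the measured TCP pose, the force and the opening at its end, in the units of the state.
- manip.state(): the state, without advancing time (a new reading comes with each control period).
- manip.read_camera(name): name is "side" or "top"; returns (picture, depth): 400x640x3 uint8, blue, green, red; 400x640 float32, m along the optical axis (not along the pixel's ray), 0 where there is no reading.
- manip.get_calibration(name): a dict with "intrinsics" (3x3 intrinsics, pixels), "extrinsics" (4x4, takes a point from world to camera coordinates). Camera axes: x right, y down, z forward; pixel columns grow to the right and rows downward; lengths in m; the calibration is good to about 2 mm. A picture is of the moment at which its call begins. get_calibration takes no time and is no camera call.
- manip.close_job(): hands the job in, once; it reports no verdict.
The state is a dict: "time_s": time; "q": joint angles; "joint_velocities": joint speeds; "effort": joint torques, N m; "tcp_pos": TCP position; "tcp_rot": TCP orientation; "wrist_force": force on the tool from outside, world axes, zero at the start; "moment": the same for the moment, N m; "width": finger opening in m.
Only numpy, scipy, OpenCV 4.12 (cv2) and the standard library are available. Lean on these libraries where they do the work, as an engineer would, in place of code of your own. Each camera call takes 0.05 s, during which the arm holds its last target. There are 200 camera calls.

## Working session

There is one attempt and no reset: what is moved stays moved. The work goes in short steps, Python scripts to look and compute and a tool call to move; the robot and the scene stay as the last step left them, time stands still between calls to the robot, and variables do not carry over. Pictures are saved under pics/ and viewed, about 12 in all and at most 16, crops included, and the job is handed in when it is done.

Besides the shell and the picture viewer there is one more tool, called after "Emit:" as name(argument=value, ...), one argument or row to a line, values as JSON. move_arm: Moves the arm, as the interface text tells. Its arguments: {"type":"object","properties":{"commands":{"type":"array"},"claw":{"type":"number"},"grip_force":{"type":"number"}},"required":["commands"]}

```bash
mkdir -p pics; ls; cat > h.py <<'E'
import numpy as np, cv2
from station import manip
def cam(n):
    im,d=manip.read_camera(n); c=manip.get_calibration(n)
    K=np.array(c["intrinsics"]);T=np.array(c["extrinsics"])
    v,u=np.mgrid[:400,:640]
    P=np.stack([(u-K[0,2])/K[0,0]*d,(v-K[1,2])/K[1,1]*d,d],-1)
    W=(P-T[:3,3])@T[:3,:3]
    W[d<=0]=np.nan
    return im,d,K,T,W
E
python3 - <<'E'
from h import *
print(manip.state())
for n in("side","top"):
    im,d,K,T,W=cam(n); cv2.imwrite(f"pics/{n}0.png",im); np.savez(f"{n}0.npz",im=im,W=W,K=K,T=T)
    print(n,K.round(1).tolist(),"pos",(-T[:3,:3].T@T[:3,3]).round(3),"axis",T[2,:3].round(3),np.isfinite(W[...,0]).mean())
E
```

```text
pics
{'time_s': 0.0, 'q': array([ 7.12537912e+01,  1.58797765e+01, -1.59901613e+00,  7.26512829e+01,
       -2.99186235e-04,  8.40752191e+01]), 'joint_velocities': array([-0.00276288, -0.0782017 ,  0.07150167,  0.0081238 , -0.03602682,
        0.08045672]), 'effort': array([-1.00169647e-03, -4.45515311e+01,  2.95198435e+01,  1.63882674e-02,
       -1.88490421e-04, -1.08996153e-05]), 'tcp_pos': array([0.13845507, 0.60865842, 0.23013361]), 'tcp_rot': array([-1.79870588e+02, -1.31291497e-02,  1.67178558e+02]), 'wrist_force': array([-0.08001056, -0.37898193, -0.25862663]), 'moment': array([ 0.0311644 , -0.02765231,  0.03372415]), 'width': 0.08527366096155033}
side [[364.9, 0.0, 319.5], [0.0, 364.9, 196.4], [0.0, 0.0, 1.0]] pos [ 0.119 -0.657  0.644] axis [ 0.392  0.729 -0.561] 0.99576171875
top [[513.5, 0.0, 321.8], [0.0, 513.5, 203.5], [0.0, 0.0, 1.0]] pos [0.224 0.053 1.498] axis [ 0.202 -0.012 -0.979] 0.99596875
```

View pics/side0.png

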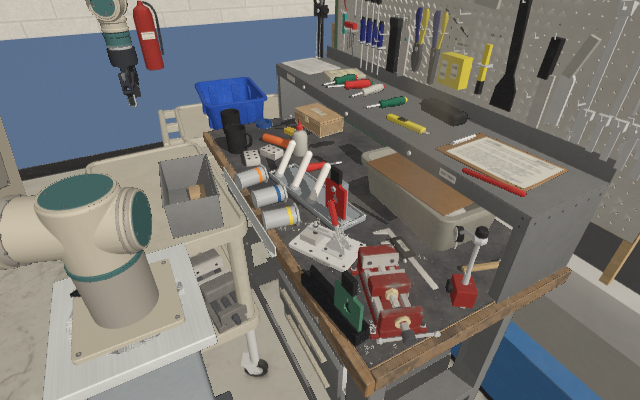

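View pics/top0.png

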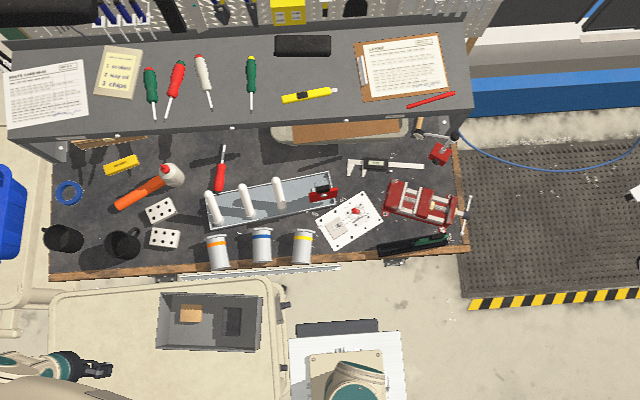

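```bash
cat > m.py <<'E'
from h import *
def blobs(n,im,W,mask,lab,amin=15):
    k,L,st,c=cv2.connectedComponentsWithStats(mask.astype(np.uint8))
    for i in range(1,k):
        if st[i,4]<amin: continue
        P=W[L==i]; P=P[np.isfinite(P[:,0])]
        print(n,lab,st[i].tolist(),"med",np.median(P,0).round(3),"p2",np.percentile(P,2,0).round(3),"p98",np.percentile(P,98,0).round(3))
def run(n,im,W):
    hsv=cv2.cvtColor(im,cv2.COLOR_BGR2HSV).astype(int); H,S,V=hsv[...,0],hsv[...,1],hsv[...,2]
    ok=(W[...,2]>0.003)&(W[...,2]<.25)&(W[...,0]>.3)&(W[...,0]<.62)&(W[...,1]>-.35)&(W[...,1]<.4)
    for lab,lo,hi in(("red",0,6),("orange",7,18),("yellow",20,34),("green",50,95),("blue",96,125)):
        m=(H>=lo)&(H<=hi)
        if lab=="red": m|=H>=174
        blobs(n,im,W,ok&m&(S>110)&(V>50),lab)
    blobs(n,im,W,ok&(S<30)&(V>200)&(W[...,2]>.06),"white")
if __name__=="__main__":
    for n in("side","top"):
        f=np.load(n+"0.npz"); run(n,f["im"],f["W"])
E
python3 m.py
python3 - <<'E'
import numpy as np,cv2
a=np.load("side0.npz")["im"][130:350,210:430]; b=np.load("top0.npz")["im"][150:290,180:470]
cv2.imwrite("pics/c0.png",cv2.resize(a,None,fx=2.7,fy=2.7,interpolation=2)); cv2.imwrite("pics/c1.png",cv2.resize(b,None,fx=2.7,fy=2.7,interpolation=2))
E
```

```text
side red [306, 163, 8, 9, 45] med [0.61  0.327 0.021] p2 [0.597 0.321 0.005] p98 [0.619 0.341 0.029]
side red [326, 178, 21, 48, 676] med [0.534 0.006 0.109] p2 [ 0.471 -0.065  0.051] p98 [0.545 0.067 0.15 ]
side red [350, 245, 72, 95, 1363] med [ 0.474 -0.324  0.049] p2 [ 0.424 -0.349  0.008] p98 [ 0.556 -0.149  0.076]
side red [370, 268, 8, 4, 26] med [ 0.514 -0.186  0.034] p2 [ 0.503 -0.193  0.025] p98 [ 0.522 -0.182  0.042]
side red [368, 273, 42, 37, 671] med [ 0.483 -0.26   0.073] p2 [ 0.458 -0.282  0.024] p98 [ 0.536 -0.233  0.075]
side red [397, 285, 13, 21, 99] med [ 0.518 -0.281  0.058] p2 [ 0.508 -0.289  0.024] p98 [ 0.531 -0.278  0.069]
side red [452, 291, 7, 16, 26] med [ 0.619 -0.335  0.026] p2 [ 0.618 -0.337  0.007] p98 [ 0.62  -0.332  0.052]
side orange [254, 167, 9, 16, 45] med [0.429 0.328 0.046] p2 [0.422 0.32  0.014] p98 [0.434 0.354 0.057]
side yellow [286, 206, 7, 20, 65] med [0.423 0.077 0.046] p2 [0.418 0.069 0.016] p98 [0.431 0.104 0.056]
side blue [274, 185, 7, 17, 47] med [0.438 0.195 0.044] p2 [0.434 0.19  0.019] p98 [0.443 0.219 0.057]
side white [282, 14
[... 1095 characters left out ...]
0.096 0.05 ] p2 [0.422 0.074 0.03 ] p98 [0.435 0.123 0.059]
top blue [252, 235, 19, 4, 56] med [0.44  0.215 0.049] p2 [0.437 0.194 0.007] p98 [0.445 0.242 0.059]
top white [273, 177, 10, 22, 100] med [0.57  0.155 0.102] p2 [0.546 0.148 0.062] p98 [0.592 0.167 0.126]
top white [399, 182, 8, 27, 40] med [ 0.522 -0.194  0.078] p2 [ 0.49  -0.206  0.074] p98 [ 0.56  -0.181  0.085]
top white [239, 184, 12, 22, 107] med [0.558 0.249 0.103] p2 [0.532 0.242 0.064] p98 [0.579 0.261 0.126]
top white [414, 187, 8, 26, 34] med [ 0.508 -0.234  0.072] p2 [ 0.476 -0.247  0.067] p98 [ 0.544 -0.222  0.077]
top white [205, 190, 13, 23, 125] med [0.544 0.343 0.101] p2 [0.521 0.335 0.064] p98 [0.566 0.355 0.126]
```

View pics/c0.png

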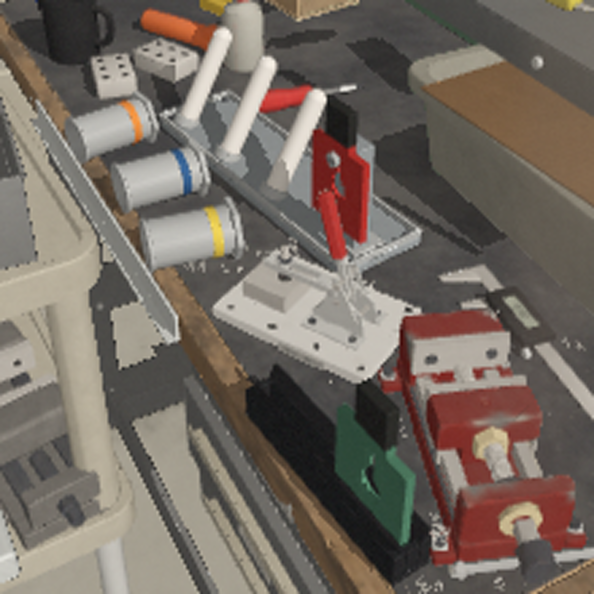

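View pics/c1.png

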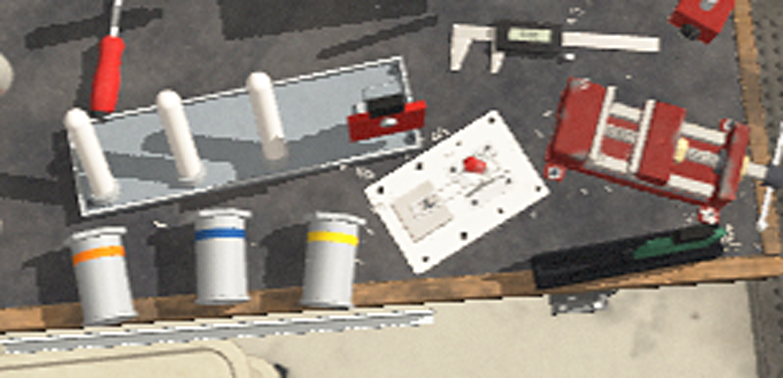

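```bash
cat > m2.py <<'E'
from h import *
def grab(n): 
    im,d,K,T,W=cam(n); return im,W
def beakers(W,guess):
    for nm,(gx,gy) in guess.items():
        m=(abs(W[...,1]-gy)<.05)&(W[...,0]>gx-.12)&(W[...,0]<gx+.06)&(W[...,2]>.035)&(W[...,2]<.07)
        P=W[m]; 
        if len(P)<50: print(nm,"few",len(P)); continue
        c,(wd,ht),a=cv2.minAreaRect((P[:,:2]*1000).astype(np.float32))
        q=P[(P[:,2]>.04)]; 
        vx,vy,x0,y0=cv2.fitLine((q[:,:2]).astype(np.float32),cv2.DIST_HUBER,0,.001,.001).ravel()
        if vx<0: vx,vy=-vx,-vy
        t=(q[:,:2]-[x0,y0])@[vx,vy]; lo,hi=np.percentile(t,[.5,99.5])
        A=np.array([x0,y0])+np.outer([lo,(lo+hi)/2,hi],[vx,vy])
        print(nm,len(P),"rect c",np.round(c,1),np.round([wd,ht],1),round(a,1),"fit yaw",np.degrees(np.arctan2(vy,vx)).round(1),"mouth/mid/foot",A.round(4).tolist(),"len",(hi-lo).round(4),"zmax",np.percentile(P[:,2],98).round(4))
E
python3 - <<'E'
from m2 import *
f=np.load("top0.npz");g=np.load("side0.npz")
G=dict(b2o=(.427,.355),b1b=(.44,.215),b3y=(.428,.096))
W=f["W"]; beakers(W,G); print("side"); beakers(g["W"],G)
for n,F in(("top",f),("side",g)):
    W=F["W"];im=F["im"];hsv=cv2.cvtColor(im,cv2.COLOR_BGR2HSV).astype(int)
    box=lambda x0,x1,y0,y1,z0,z1:(W[...,0]>x0)&(W[...,0]<x1)&(W[...,1]>y0)&(W[...,1]<y1)&(W[...,2]>z0)&(W[...,2]<z1)
    # green
    m=box(.25,.6,-.45,0,.04,.2)&(hsv[...,0]>45)&(hsv[...,0]<95)&(hsv[...,1]>80)
    P=W[m];print(n,"green",len(P),P.mean(0).round(4),np.percentile(P,[1,99],0).round(3).tolist())
    if len(P)>20: v=cv2.fitLine(P[:,:2].astype(np.float32),cv2.DIST_HUBER,0,.001,.001).ravel();print(v, np.degrees(np.arctan2(-v[0],v[1])))
    m=box(.25,.6,-.45,0,.09,.2)&(hsv[...,2]<60)&(W[...,1]<-.12)
    P=W[m];print(n,"green pad",len(P),P.mean(0).round(4) if len(P) else 0,np.percentile(P,[1,99],0).round(3).tolist() if len(P) else 0)
    m=box(.25,.46,-.45,0,.025,.048)&(hsv[...,2]<60)
    P=W[m]; c,s,a=cv2.minAreaRect((P[:,:2]*1000).astype(np.float32)); print(n,"holder",len(P),np.round(c,1),np.round(s,1),round(a,1))
    v=cv2.fitLine(P[:,:2].astype(np.float32),cv2.DIST_HUBER,0,.001,.001).ravel();print(v, np.degrees(np.arctan2(-v[0],v[1])))
    m=box(.5,.6,-.03,.1,.04,.2)&((hsv[...,0]<7)|(hsv[...,0]>173))&(hsv[...,1]>100)
    P=W[m];v=cv2.fitLine(P[:,:2].astype(np.float32),cv2.DIST_HUBER,0,.001,.001).ravel();print(n,"red",len(P),P.mean(0).round(4),np.percentile(P,[1,99],0).round(3).tolist(),v,np.degrees(np.arctan2(-v[0],v[1])))
    m=box(.5,.6,-.03,.1,.138,.2)&(hsv[...,2]<70)
    P=W[m];print(n,"redpad",len(P),P.mean(0).round(4),np.percentile(P,[1,99],0).round(3).tolist())
    # rail
    m=box(.28,.42,-.1,.45,.02,.034)
    P=W[m];print(n,"rail",len(P),np.percentile(P,[1,50,99],0).round(3).tolist())
    # stand lip: tray
    m=box(.45,.7,-.05,.45,.012,.025); 
    # pegs tips
    m=box(.5,.63,.1,.4,.115,.135)
    k,L,st,c=cv2.connectedComponentsWithStats(m.astype(np.uint8))
    for i in range(1,k):
        if st[i,4]>5: P=W[L==i];print(n,"peg",len(P),P.mean(0).round(4),P.max(0).round(4),P.min(0).round(4))
E
```

```text
b2o 601 rect c [398.8 355.8] [107.8  81.2] 5.9 fit yaw 7.2 mouth/mid/foot [[0.3583, 0.3381], [0.4055, 0.344], [0.4526, 0.35]] len 0.095 zmax 0.0593
b1b 587 rect c [405.2 226.4] [ 73.6 122.2] 89.1 fit yaw -1.6 mouth/mid/foot [[0.3706, 0.2193], [0.4179, 0.218], [0.4652, 0.2167]] len 0.0946 zmax 0.0599
b3y 589 rect c [400.3 102. ] [ 56.8 106.3] 83.5 fit yaw -9.1 mouth/mid/foot [[0.359, 0.1095], [0.4055, 0.1021], [0.452, 0.0947]] len 0.0943 zmax 0.0589
side
b2o 337 rect c [403.7 340.4] [97.5 53.2] 7.7 fit yaw 6.4 mouth/mid/foot [[0.3568, 0.3247], [0.4046, 0.3301], [0.4525, 0.3355]] len 0.0963 zmax 0.0585
b1b 404 rect c [415.6 212.4] [52.9 96.8] 88.4 fit yaw -0.3 mouth/mid/foot [[0.3678, 0.2059], [0.4151, 0.2056], [0.4624, 0.2054]] len 0.0946 zmax 0.0594
b3y 499 rect c [403.6 100.2] [57.6 96.4] 79.4 fit yaw -9.4 mouth/mid/foot [[0.3547, 0.0957], [0.4015, 0.0879], [0.4483, 0.0802]] len 0.0948 zmax 0.0584
top green 89 [ 0.3927 -0.2553  0.0801] [[0.387, -0.304, 0.04], [0.401, -0.223, 0.107]]
[ 0.09836628 -0.99515027  0.39183044 -0.25805458] -174.3549
top green pad 83 [ 0.3939 -0.2604  0.1357
[... 924 characters left out ...]
0.108], [0.399, -0.249, 0.145]]
side holder 1025 [ 386.4 -215.6] [ 35.1 200.9] 6.2
[ 0.04252613 -0.9990954   0.38100386 -0.20980698] -177.5627
side red 527 [0.5358 0.023  0.1011] [[0.528, -0.009, 0.048], [0.546, 0.068, 0.147]] [ 0.13948002 -0.9902249   0.5336404   0.03359438] -171.98224
side redpad 161 [0.5343 0.0264 0.1679] [[0.529, 0.013, 0.147], [0.544, 0.046, 0.183]]
side rail 510 [[0.296, -0.002, 0.02], [0.357, 0.191, 0.029], [0.419, 0.435, 0.034]]
side peg 28 [0.5545 0.3437 0.1201] [0.5659 0.3526 0.1262] [0.5448 0.3366 0.1151]
side peg 30 [0.5673 0.2505 0.1201] [0.578  0.2617 0.126 ] [0.5568 0.2431 0.1153]
side peg 36 [0.5789 0.1559 0.1202] [0.5898 0.1655 0.125 ] [0.5694 0.1486 0.1152]
```

Emit:
move_arm(
  commands=[0.026,-0.038,0.006,-5.75,0.026,-0.038,0.006,-5.75,0.026,-0.038,0.006,-5.75,0.026,-0.038,0.006,-5.75,0.026,-0.038,0.006,-5.75,0.026,-0.038,0.006,-5.75,0.026,-0.038,0.006,-5.75,0.026,-0.038,0.006,-5.75,0.026,-0.038,0.006,-5.75,0.026,-0.038,0.006,-5.75,0.026,-0.038,0.006,-5.75,0.026,-0.038,0.006,-5.75],
  claw=-1,
  grip_force=60,
)

```text
time_s: 1.3
tcp_pos: [0.4511, 0.1516, 0.3033]
tcp_rot: [-180.0, -0.0, 97.9]
wrist_force: [1.4, 0.6, -0.7]
width: 0.0851
```

Emit:
move_arm(
  commands=[0.0216,-0.0302,-0.018,0,0.0216,-0.0302,-0.018,0,0.0216,-0.0302,-0.018,0,0.0216,-0.0302,-0.018,0,0,0,0,0,0,0,-0.021,0,0,0,-0.021,0,0,0,-0.021,0,0,0,-0.021,0,0,0,0,0],
)

```text
time_s: 2.3
tcp_pos: [0.5337, 0.0334, 0.1443]
tcp_rot: [-179.6, -0.1, 98.2]
wrist_force: [-1.0, -0.4, 0.6]
width: 0.085
```

```bash
python3 - <<'E'
from h import *
a=cam("side")[0];b=cam("top")[0]
x=cv2.resize(a[130:270,260:400],None,fx=2.8,fy=2.8,interpolation=2);y=cv2.resize(b[120:260,250:390],None,fx=2.8,fy=2.8,interpolation=2)
cv2.imwrite("pics/r1.png",np.hstack([x,y]))
E
```

```text
(no output)
```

View pics/r1.png

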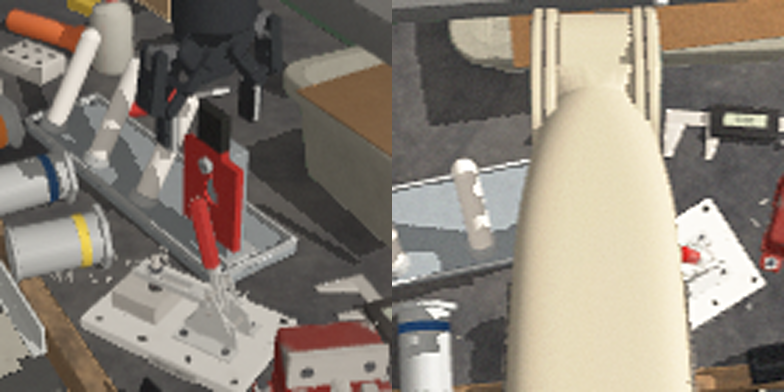

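Emit:
move_arm(
  commands=[0,0,0,0,0,0,0,0,0,0,0,0,0,0,0,0,0,0,0,0,0,0,0,0,0,0,0,0,0,0,0,0],
  claw=1,
)

```text
time_s: 3.2
tcp_pos: [0.5375, 0.0326, 0.1477]
tcp_rot: [180.0, 0.0, 98.2]
wrist_force: [-0.7, -0.1, 2.9]
width: 0.0114
```

Emit:
move_arm(
  commands=[0,0,0.0089,0,0,0,0.0089,0,0,0,0.0089,0,0,0,0.0089,0,0,0,0,0,0,0,0,0],
)

```text
time_s: 3.8
tcp_pos: [0.5374, 0.0326, 0.1833]
tcp_rot: [180.0, 0.0, 98.2]
wrist_force: [-0.4, -0.5, -2.8]
width: 0.0107
```

Emit:
move_arm(
  commands=[-0.0099,-0.0014,0,0,-0.0099,-0.0014,0,0,-0.0099,-0.0014,0,0,-0.0099,-0.0014,0,0,-0.0099,-0.0014,0,0,0,0,0,0],
)

```text
time_s: 4.4
tcp_pos: [0.4856, 0.0256, 0.1827]
tcp_rot: [-179.9, -0.0, 98.2]
wrist_force: [0.5, -0.1, -2.2]
width: 0.0114
```

```bash
python3 - <<'E'
from h import *
im,d,K,T,W=cam("side"); hsv=cv2.cvtColor(im,cv2.COLOR_BGR2HSV).astype(int)
m=(W[...,0]>.44)&(W[...,0]<.56)&(W[...,1]>-.03)&(W[...,1]<.1)&(W[...,2]>.04)&((hsv[...,0]<7)|(hsv[...,0]>173))&(hsv[...,1]>100)
P=W[m];v=cv2.fitLine(P[:,:2].astype(np.float32),cv2.DIST_HUBER,0,.001,.001).ravel();print(len(P),P.mean(0).round(4),np.percentile(P,[1,99],0).round(3).tolist(),v)
print(manip.state()["tcp_pos"],manip.state()["wrist_force"])
# screw head
m=(W[...,0]>.5)&(W[...,0]<.56)&(W[...,1]>0)&(W[...,1]<.06)&(W[...,2]>.112)&(W[...,2]<.142)
k,L,st,c=cv2.connectedComponentsWithStats(m.astype(np.uint8))
for i in range(1,k):
    if st[i,4]>4: Q=W[L==i];print(st[i].tolist(),Q.mean(0).round(4),Q.min(0).round(4),Q.max(0).round(4))
cv2.imwrite("pics/r2.png",cv2.resize(im[130:270,260:400],None,fx=3,fy=3,interpolation=2))
E
```

```text
622 [0.4829 0.0194 0.1321] [[0.476, -0.016, 0.082], [0.494, 0.062, 0.18]] [ 0.14850058 -0.98891234  0.4842674   0.00882784]
[0.48681214 0.02554005 0.18295101] [-0.22025588 -0.30221198 -1.04252358]
[331, 179, 16, 16, 164] [0.5454 0.0285 0.1292] [0.5243 0.0138 0.112 ] [0.56   0.0508 0.1407]
```

View pics/r2.png

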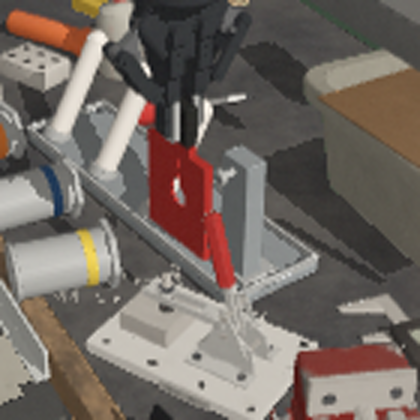

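Emit:
move_arm(
  commands=[0,0,0.032,0,0,0,0.032,0,0,0,0.032,0,0,0,0.032,0,-0.0174,-0.0316,0,-0.35,-0.0174,-0.0316,0,-0.35,-0.0174,-0.0316,0,-0.35,-0.0174,-0.0316,0,-0.35,-0.0174,-0.0316,0,-0.35,-0.0174,-0.0316,0,-0.35,0,0,0,0],
)

```text
time_s: 5.55
tcp_pos: [0.3822, -0.1671, 0.3112]
tcp_rot: [180.0, 0.1, 95.7]
wrist_force: [0.5, 0.5, -1.6]
width: 0.0112
```

Emit:
move_arm(
  commands=[0,0,-0.035,0,0,0,-0.035,0,0,0,-0.035,0,0,0,-0.035,0,0,0,-0.012,0,0,0,0,0,0,0,0,0],
)

```text
time_s: 6.25
tcp_pos: [0.3845, -0.1644, 0.1602]
tcp_rot: [179.9, 0.1, 96.1]
wrist_force: [-0.3, -0.7, -2.8]
width: 0.011
```

```bash
python3 - <<'E'
from h import *
s=manip.state();print(s["tcp_pos"],s["tcp_rot"],s["wrist_force"])
im,d,K,T,W=cam("side"); hsv=cv2.cvtColor(im,cv2.COLOR_BGR2HSV).astype(int)
box=lambda x0,x1,y0,y1,z0,z1:(W[...,0]>x0)&(W[...,0]<x1)&(W[...,1]>y0)&(W[...,1]<y1)&(W[...,2]>z0)&(W[...,2]<z1)
R=((hsv[...,0]<7)|(hsv[...,0]>173))&(hsv[...,1]>100);G=(hsv[...,0]>45)&(hsv[...,0]<95)&(hsv[...,1]>80)
for nm,M in(("red",R),("green",G)):
    P=W[box(.33,.43,-.33,-.08,.04,.2)&M];v=cv2.fitLine(P[:,:2].astype(np.float32),cv2.DIST_HUBER,0,.001,.001).ravel();print(nm,len(P),P.mean(0).round(4),np.percentile(P,[1,99],0).round(3).tolist(),v.round(4))
# line of green front face at red's y
# post front face, unobstructed
P=W[box(.52,.6,.0,.06,.03,.11)&(hsv[...,1]<60)]
print("post",len(P),np.percentile(P,[1,25,50,75,99],0).round(4).tolist())
P=W[box(.5,.56,.0,.06,.113,.136)];print("screwregion",P[P[:,0]<.536].round(4).tolist()[:30])
cv2.imwrite("pics/r3.png",np.hstack([cv2.resize(im[200:370,270:410],None,fx=3,fy=3,interpolation=2),cv2.resize(im[150:260,300:380],None,fx=4.6364,fy=4.6364,interpolation=0)[:510]]))
E
```

```text
[ 0.38447629 -0.16441792  0.1602498 ] [1.79900166e+02 7.00464231e-02 9.61038776e+01] [-0.2821095  -0.65434636 -2.79917812]
red 822 [ 0.3822 -0.1721  0.1072] [[0.376, -0.205, 0.058], [0.392, -0.126, 0.156]] [ 0.123  -0.9924  0.3808 -0.1635]
green 630 [ 0.3912 -0.2707  0.0749] [[0.385, -0.306, 0.041], [0.4, -0.228, 0.104]] [ 0.1061 -0.9944  0.3913 -0.2804]
post 83 [[0.5437, 0.0139, 0.0313], [0.5501, 0.0158, 0.0382], [0.5577, 0.0172, 0.0504], [0.5625, 0.0185, 0.0596], [0.5684, 0.04, 0.0809]]
screwregion []
```

View pics/r3.png

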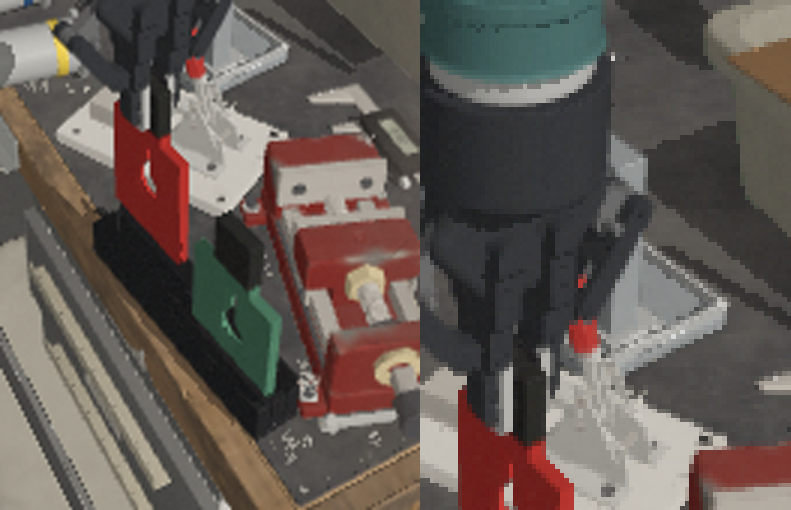

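Emit:
move_arm(
  commands=[-0.0024,-0.001,0,0,0,0,-0.01,0,0,0,-0.01,0,0,0,-0.01,0,0,0,0,0],
)

```text
time_s: 6.8
tcp_pos: [0.3805, -0.1644, 0.1273]
tcp_rot: [-180.0, -0.1, 96.1]
wrist_force: [2.3, 0.0, -1.9]
width: 0.0112
```

Emit:
move_arm(
  commands=[0.0008,0,-0.007,0,0,0,-0.007,0,0,0,-0.004,0,0,0,-0.002,0,0,0,0,0,0,0,0,0],
)

```text
time_s: 7.4
tcp_pos: [0.3814, -0.1647, 0.1095]
tcp_rot: [-180.0, -0.0, 96.1]
wrist_force: [-1.2, 2.2, 5.5]
width: 0.0112
```

Emit:
move_arm(
  commands=[0,0,0,0,0,0,0,0,0,0,0,0,0,0,0,0,0,0,0,0,0,0,0.02,0,0,0,0.04,0,0,0,0.045,0,0,0,0.045,0,0,0,0,0],
  claw=-1,
)

```text
time_s: 8.4
tcp_pos: [0.3855, -0.1674, 0.2657]
tcp_rot: [179.4, 0.5, 96.1]
wrist_force: [0.3, -0.0, 0.6]
width: 0.0855
```

```bash
cat > p.py <<'E'
from h import *
for n in("side","top"):
    im,d,K,T,W=cam(n); hsv=cv2.cvtColor(im,cv2.COLOR_BGR2HSV).astype(int)
    box=lambda x0,x1,y0,y1,z0,z1:(W[...,0]>x0)&(W[...,0]<x1)&(W[...,1]>y0)&(W[...,1]<y1)&(W[...,2]>z0)&(W[...,2]<z1)
    R=((hsv[...,0]<7)|(hsv[...,0]>173))&(hsv[...,1]>100);G=(hsv[...,0]>45)&(hsv[...,0]<95)&(hsv[...,1]>80)
    for nm,M in(("red",R&(W[...,1]<-.08)&(W[...,0]<.43)),("green",G)):
        P=W[box(.33,.6,-.33,.1,.04,.2)&M]
        if len(P)<10: continue
        v=cv2.fitLine(P[:,:2].astype(np.float32),cv2.DIST_HUBER,0,.001,.001).ravel();print(n,nm,len(P),P.mean(0).round(4),np.percentile(P,[1,99],0).round(3).tolist(),v.round(4))
    P=W[box(.5,.6,.0,.07,.03,.15)&(hsv[...,1]<60)&(W[...,2]>.03)]
    if len(P): print("post",len(P),np.percentile(P,[1,25,50,75,99],0).round(4).tolist())
    np.savez(n+"1.npz",im=im,W=W,K=K,T=T)
E
python3 p.py; python3 - <<'E'
import numpy as np,cv2
a=np.load("side1.npz")["im"];b=np.load("top1.npz")["im"]
cv2.imwrite("pics/r4.png",np.hstack([cv2.resize(a[150:310,290:390],None,fx=3.75,fy=3.75,interpolation=2),cv2.resize(b[140:300,260:360],None,fx=3.75,fy=3.75,interpolation=2)]))
E
```

```text
side red 539 [ 0.3797 -0.1708  0.0747] [[0.373, -0.206, 0.04], [0.392, -0.125, 0.109]] [ 0.1015 -0.9948  0.3783 -0.1657]
side green 625 [ 0.3911 -0.2707  0.075 ] [[0.385, -0.306, 0.04], [0.4, -0.227, 0.104]] [ 0.1013 -0.9949  0.3884 -0.2533]
post 475 [[0.5252, 0.0138, 0.0321], [0.5443, 0.0168, 0.0651], [0.5465, 0.02, 0.0931], [0.5557, 0.0311, 0.1215], [0.5673, 0.0487, 0.1382]]
top red 54 [ 0.3791 -0.1357  0.0863] [[0.376, -0.151, 0.047], [0.385, -0.123, 0.126]] [ 0.0234  0.9997  0.3788 -0.1357]
post 209 [[0.5273, 0.019, 0.0343], [0.5455, 0.0274, 0.1043], [0.5489, 0.0364, 0.1308], [0.5567, 0.0454, 0.1346], [0.5684, 0.0547, 0.1406]]
```

View pics/r4.png

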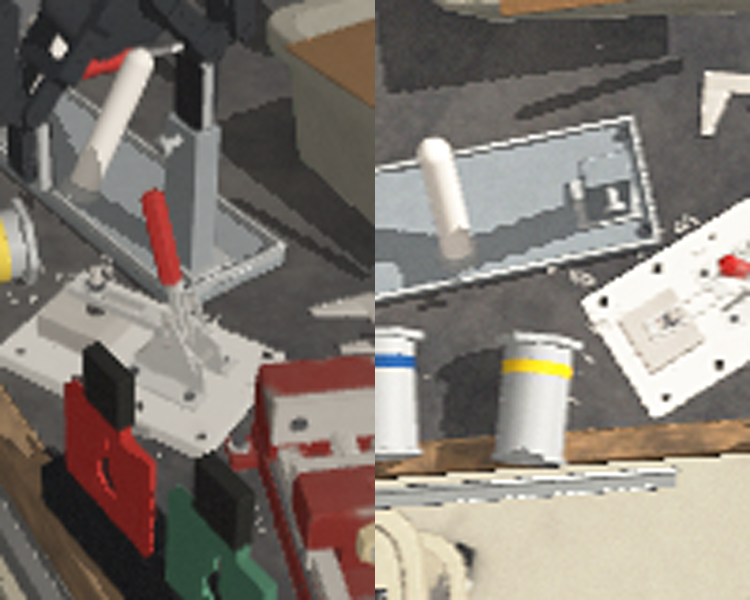

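```bash
python3 - <<'E'
import numpy as np,cv2
R=np.array([[np.cos(np.radians(8)),-np.sin(np.radians(8))],[np.sin(np.radians(8)),np.cos(np.radians(8))]])
for n in("top","side"):
    f=np.load(n+"1.npz");W=f["W"];im=f["im"]
    m=(W[...,0]>.515)&(W[...,0]<.60)&(W[...,1]>-.01)&(W[...,1]<.07)&(W[...,2]>.10)&(W[...,2]<.15)&(im.max(-1)>75)
    k,L,st,c=cv2.connectedComponentsWithStats(m.astype(np.uint8))
    i=1+st[1:,4].argmax();P=W[L==i]; 
    Q=np.c_[(P[:,:2])@R,P[:,2]]  # stand-frame coords about world origin
    print(n,st[i].tolist(),(np.array([.5375,.0326])@R).round(4))
    T=Q[(Q[:,2]>.131)];print(" top face sx,sy",np.percentile(T,[3,50,97],0).round(4).tolist())
    B=Q[Q[:,0]<np.percentile(T[:,0],3)-.006];print(" head pts",len(B),B.mean(0).round(4) if len(B) else "",np.percentile(B,[5,95],0).round(4).tolist() if len(B) else "")
    F=Q[(Q[:,2]<.128)];print(" lower",np.percentile(F,[3,25,50,75,97],0).round(4).tolist())
E
```

```text
top [314, 180, 15, 17, 160] [ 0.5368 -0.0425]
 top face sx,sy [[0.5365, -0.0578, 0.1311], [0.5558, -0.0409, 0.135], [0.5671, -0.0255, 0.1401]]
 head pts 10 [ 0.5279 -0.0424  0.1283] [[0.5261, -0.0471, 0.122], [0.5298, -0.0367, 0.1318]]
 lower [[0.5275, -0.0566, 0.1035], [0.5438, -0.05, 0.1117], [0.5456, -0.0424, 0.123], [0.5465, -0.0344, 0.1266], [0.5619, -0.0238, 0.1278]]
side [331, 180, 18, 18, 207] [ 0.5368 -0.0425]
 top face sx,sy [[0.5262, -0.0622, 0.1313], [0.5449, -0.05, 0.1357], [0.5641, -0.0281, 0.1388]]
 head pts 0  
 lower [[0.5245, -0.0624, 0.1019], [0.5432, -0.0607, 0.1082], [0.5445, -0.0556, 0.1164], [0.5513, -0.0458, 0.1231], [0.5632, -0.0307, 0.1276]]
```

Emit:
move_arm(
  commands=[0.0035,-0.0335,0,0,0.0035,-0.0335,0,0,0.0035,-0.0335,0,0,0,0,0,0,0,0,0,0,0,0,0,0],
)

```text
time_s: 9.1
tcp_pos: [0.3912, -0.2642, 0.2575]
tcp_rot: [-179.9, -0.2, 96.1]
wrist_force: [0.1, -0.6, 0.4]
width: 0.0854
```

Emit:
move_arm(
  commands=[0.001,-0.0015,-0.035,0,0,0,-0.035,0,0,0,-0.035,0,0,0,-0.03,0,0,0,-0.014,0,0,0,0,0,0,0,0,0],
)

```text
time_s: 9.8
tcp_pos: [0.393, -0.2661, 0.1101]
tcp_rot: [-180.0, -0.0, 96.1]
wrist_force: [0.0, -0.1, 0.1]
width: 0.0855
```

Emit:
move_arm(
  commands=[0,0,0,0,0,0,0,0,0,0,0,0,0,0,0,0,0,0,0,0,0,0,0,0,0,0,0,0,0,0,0,0],
  claw=1,
)

```text
time_s: 10.6
tcp_pos: [0.3936, -0.2674, 0.1104]
tcp_rot: [180.0, 0.0, 96.1]
wrist_force: [0.5, -0.7, 3.6]
width: 0.0114
```

Emit:
move_arm(
  commands=[0,0,0.03,0,0,0,0.045,0,0,0,0.045,0,0,0,0.045,0,0,0,0.035,0,0,0,0,0],
)

```text
time_s: 11.2
tcp_pos: [0.3952, -0.2688, 0.3151]
tcp_rot: [179.6, 0.4, 96.1]
wrist_force: [0.5, -1.2, -2.0]
width: 0.011
```

Emit:
move_arm(
  commands=[0.0116,0.0365,0,0.25,0.0116,0.0365,0,0.25,0.0116,0.0365,0,0.25,0.0116,0.0365,0,0.25,0.0116,0.0365,0,0.25,0.0116,0.0365,0,0.25,0.0116,0.0365,0,0.25,0.0116,0.0365,0,0.25,0,0,0,0,0,0,0,0],
)

```text
time_s: 12.2
tcp_pos: [0.4848, 0.0257, 0.3078]
tcp_rot: [-179.8, -0.0, 98.2]
wrist_force: [-0.5, 0.2, -1.7]
width: 0.0113
```

Now down to z 0.184 and measure.

Emit:
move_arm(
  commands=[0.001,0,-0.03,0,0,0,-0.035,0,0,0,-0.035,0,0,0,-0.024,0,0,0,0,0,0,0,0,0,0,0,0,0],
)

```text
time_s: 12.9
tcp_pos: [0.4881, 0.0243, 0.1875]
tcp_rot: [179.8, 0.0, 98.0]
wrist_force: [0.4, -0.3, -2.2]
width: 0.0113
```

```bash
python3 - <<'E'
from h import *
s=manip.state();print(s["tcp_pos"],s["tcp_rot"])
im,d,K,T,W=cam("side"); hsv=cv2.cvtColor(im,cv2.COLOR_BGR2HSV).astype(int)
m=(W[...,0]>.44)&(W[...,0]<.56)&(W[...,1]>-.03)&(W[...,1]<.1)&(W[...,2]>.04)&(hsv[...,0]>45)&(hsv[...,0]<95)&(hsv[...,1]>80)
P=W[m];v=cv2.fitLine(P[:,:2].astype(np.float32),cv2.DIST_HUBER,0,.001,.001).ravel();print(len(P),P.mean(0).round(4),np.percentile(P,[1,99],0).round(3).tolist(),v)
cv2.imwrite("pics/r5.png",cv2.resize(im[130:270,260:400],None,fx=4,fy=4,interpolation=2))
E
```

```text
[0.48812739 0.02430601 0.18751525] [1.79846407e+02 4.50902659e-02 9.80214038e+01]
1318 [0.4773 0.0094 0.3145] [[0.443, -0.022, 0.088], [0.509, 0.063, 0.569]] [ 0.11605749 -0.9932425   0.48391587  0.01188156]
```

View pics/r5.png

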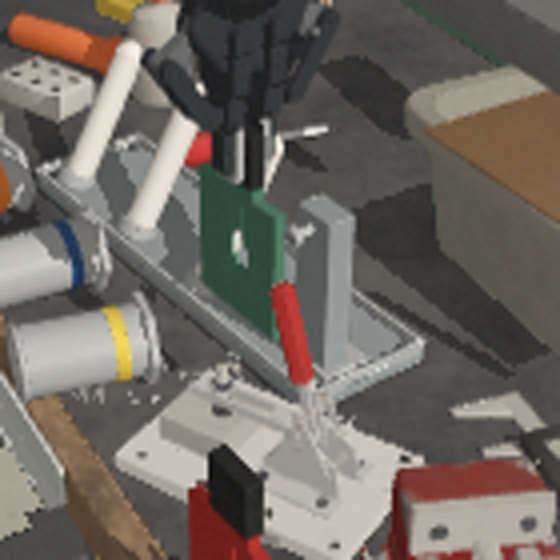

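```bash
python3 - <<'E'
from h import *
s=manip.state();print(s["tcp_pos"],s["tcp_rot"])
im,d,K,T,W=cam("side"); hsv=cv2.cvtColor(im,cv2.COLOR_BGR2HSV).astype(int)
m=(W[...,0]>.44)&(W[...,0]<.56)&(W[...,1]>-.03)&(W[...,1]<.1)&(W[...,2]>.04)&(W[...,2]<.19)&(hsv[...,0]>45)&(hsv[...,0]<95)&(hsv[...,1]>80)
P=W[m];v=cv2.fitLine(P[:,:2].astype(np.float32),cv2.DIST_HUBER,0,.001,.001).ravel();print(len(P),P.mean(0).round(4),np.percentile(P,[1,99],0).round(4).tolist(),v)
E
```

```text
[0.48840585 0.02445577 0.18780411] [1.79804204e+02 4.98249449e-02 9.80331664e+01]
568 [0.4852 0.0223 0.1369] [[0.4784, -0.0142, 0.0877], [0.4952, 0.0641, 0.1819]] [ 0.14209208 -0.98985344  0.48579443  0.01580622]
```

Emit:
move_arm(
  commands=[0.0003,-0.002,-0.0034,0,0,0,0,0,0,0,0,0],
)

```text
time_s: 13.3
tcp_pos: [0.4873, 0.023, 0.1827]
tcp_rot: [180.0, 0.0, 98.1]
wrist_force: [-1.2, 0.1, -2.0]
width: 0.0114
```

Emit:
move_arm(
  commands=[0.0085,0.0011,0.0015,0,0.0085,0.0011,0,0,0.0085,0.0011,0,0,0.0085,0.0011,0,0,0.0085,0.0011,0,0,0.0085,0.0011,0,0,0,0,0,0,0,0,0,0],
)

```text
time_s: 14.1
tcp_pos: [0.5382, 0.0297, 0.1838]
tcp_rot: [-180.0, -0.0, 98.1]
wrist_force: [1.0, -0.4, -2.7]
width: 0.0112
```

Emit:
move_arm(
  commands=[0,0,-0.007,0,0,0,-0.007,0,0,0,-0.007,0,0,0,-0.007,0,0,0,0,0],
)

```text
time_s: 14.6
tcp_pos: [0.5368, 0.0297, 0.1543]
tcp_rot: [-179.8, -0.0, 98.1]
wrist_force: [0.3, 0.1, -2.1]
width: 0.0108
```

Emit:
move_arm(
  commands=[0,0,-0.005,0,0,0,-0.003,0,0,0,0,0,0,0,0,0],
)

```text
time_s: 15.0
tcp_pos: [0.5385, 0.0296, 0.1486]
tcp_rot: [180.0, 0.0, 98.1]
wrist_force: [-0.9, 0.5, 2.1]
width: 0.0113
```

Emit:
move_arm(
  commands=[0,0,0,0,0,0,0,0,0,0,0,0,0,0,0,0,0,0,0,0,0,0,0,0,0,0,0.02,0,0,0,0.04,0,0,0,0.04,0,0,0,0.02,0,0,0,0,0],
  claw=-1,
)

```text
time_s: 16.1
tcp_pos: [0.5409, 0.0294, 0.2722]
tcp_rot: [179.5, 0.1, 98.1]
wrist_force: [0.2, -0.4, 0.7]
width: 0.0853
```

```bash
python3 - <<'E'
from h import *
s=manip.state();print(s["tcp_pos"],s["tcp_rot"])
im,d,K,T,W=cam("side"); hsv=cv2.cvtColor(im,cv2.COLOR_BGR2HSV).astype(int)
m=(W[...,0]>.44)&(W[...,0]<.58)&(W[...,1]>-.03)&(W[...,1]<.1)&(W[...,2]>.04)&(W[...,2]<.19)&(hsv[...,0]>45)&(hsv[...,0]<95)&(hsv[...,1]>80)
P=W[m];v=cv2.fitLine(P[:,:2].astype(np.float32),cv2.DIST_HUBER,0,.001,.001).ravel();print(len(P),P.mean(0).round(4),np.percentile(P,[1,99],0).round(4).tolist(),v)
cv2.imwrite("pics/r6.png",cv2.resize(im[130:270,240:400],None,fx=4,fy=4,interpolation=2))
from m2 import beakers
G=dict(b2o=(.427,.355),b1b=(.44,.215),b3y=(.428,.096)); beakers(W,G)
E
```

```text
[0.54085609 0.02943832 0.27223767] [1.79543929e+02 9.53736698e-02 9.80770564e+01]
465 [0.5361 0.0224 0.1009] [[0.5284, -0.0093, 0.0504], [0.5458, 0.069, 0.1431]] [ 0.14299284 -0.98972374  0.53564197  0.02110096]
b2o 335 rect c [402.6 340.3] [97.1 52. ] 9.0 fit yaw 8.5 mouth/mid/foot [[0.3572, 0.3254], [0.4044, 0.3324], [0.4517, 0.3395]] len 0.0956 zmax 0.0588
b1b 404 rect c [414.9 213.9] [50.4 96.3] 87.9 fit yaw -2.6 mouth/mid/foot [[0.3672, 0.2064], [0.4147, 0.2042], [0.4622, 0.2021]] len 0.0951 zmax 0.0583
b3y 495 rect c [403.   98.6] [54.3 96.1] 79.1 fit yaw -9.1 mouth/mid/foot [[0.3548, 0.0957], [0.4015, 0.0882], [0.4481, 0.0808]] len 0.0944 zmax 0.0585
```

View pics/r6.png

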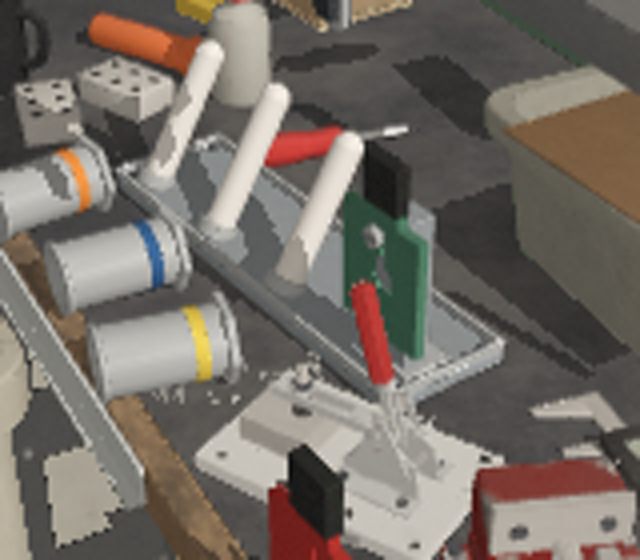

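Emit:
move_arm(
  commands=[-0.0122,0.0074,0,8.06,-0.0122,0.0074,0,8.06,-0.0122,0.0074,0,8.06,-0.0122,0.0074,0,8.06,-0.0122,0.0074,0,8.06,-0.0122,0.0074,0,8.06,-0.0122,0.0074,0,8.06,-0.0122,0.0074,0,8.06,-0.0122,0.0074,0,8.06,0,0,0,0,0,0,0,0],
)

```text
time_s: 17.25
tcp_pos: [0.4279, 0.0961, 0.2667]
tcp_rot: [-180.0, -0.1, 170.5]
wrist_force: [0.0, 0.6, -0.4]
width: 0.0855
```

```bash
python3 - <<'E'
from h import *
from m2 import beakers
s=manip.state();print(s["tcp_pos"],s["tcp_rot"])
im,d,K,T,W=cam("side")
G=dict(b2o=(.427,.355),b1b=(.44,.215),b3y=(.428,.096)); beakers(W,G)
E
```

```text
[0.42785588 0.09609133 0.26666073] [-1.79958812e+02 -9.81206514e-02  1.70473487e+02]
b2o 343 rect c [403.5 340.4] [96.4 52.8] 8.6 fit yaw 6.2 mouth/mid/foot [[0.357, 0.3244], [0.4043, 0.3295], [0.4517, 0.3347]] len 0.0952 zmax 0.0584
b1b 408 rect c [415.5 213.1] [53.8 97.1] 87.9 fit yaw -1.8 mouth/mid/foot [[0.3675, 0.2055], [0.4149, 0.2041], [0.4624, 0.2026]] len 0.095 zmax 0.0581
b3y 501 rect c [403.4  99.9] [60.4 95. ] 81.4 fit yaw -9.0 mouth/mid/foot [[0.3548, 0.0962], [0.4015, 0.0888], [0.4483, 0.0814]] len 0.0947 zmax 0.0589
```

Emit:
move_arm(
  commands=[0.0015,0,-0.04,0,0,0,-0.045,0,0,0,-0.045,0,0,0,-0.045,0,0,0,-0.04,0,0,0,-0.025,0,0,0,-0.012,0,0,0,0,0,0,0,0,0],
  grip_force=20,
)

```text
time_s: 18.2
tcp_pos: [0.4312, 0.0961, 0.0167]
tcp_rot: [180.0, 0.1, 170.6]
wrist_force: [0.2, 0.2, -1.0]
width: 0.0853
```

Emit:
move_arm(
  commands=[0,0,0,0,0,0,0,0,0,0,0,0,0,0,0,0,0,0,0,0,0,0,0,0],
  claw=1,
)

```text
time_s: 18.8
tcp_pos: [0.4314, 0.0963, 0.0174]
tcp_rot: [180.0, 0.2, 170.6]
wrist_force: [0.1, -0.2, 6.7]
width: 0.0515
```

Emit:
move_arm(
  commands=[0,0,0.02,0,0,0,0.045,0,0,0,0.045,0,0,0,0.045,0,0,0,0.045,0,0,0,0,0,0,0,0,0],
)

```text
time_s: 19.5
tcp_pos: [0.4306, 0.0963, 0.2172]
tcp_rot: [180.0, 0.2, 170.6]
wrist_force: [-0.5, -0.5, -1.7]
width: 0.0514
```

```bash
cat > hb.py <<'E'
from h import *
# held beaker: points near tcp that are not dark; mouth/foot tilt via side view
def held(nm="x",save=None):
    s=manip.state();t=s["tcp_pos"];print("tcp",t.round(4),s["tcp_rot"].round(1),"F",s["wrist_force"].round(1),"w",round(s["width"],4))
    im,d,K,T,W=cam("side")
    m=(abs(W[...,0]-t[0])<.13)&(abs(W[...,1]-t[1])<.06)&(W[...,2]>t[2]-.10)&(W[...,2]<t[2]+.10)&(W[...,2]>.03)&(im.max(-1)>95)
    k,L,st,c=cv2.connectedComponentsWithStats(m.astype(np.uint8))
    for i in range(1,k):
        if st[i,4]>25:
            P=W[L==i];v=cv2.fitLine(P[:,[0,2]].astype(np.float32),cv2.DIST_HUBER,0,.001,.001).ravel()
            print(st[i].tolist(),P.mean(0).round(3),np.percentile(P,[1,99],0).round(3).tolist(),"dir xz",v[:2].round(3),"deg",np.degrees(np.arctan2(v[1],v[0])).round(1))
    if save: cv2.imwrite(save,cv2.resize(im[70:270,210:390],None,fx=3,fy=3,interpolation=2))
    return im,W
E
python3 -c "
from hb import *
held(save='pics/b1.png')"
```

```text
tcp [0.4306 0.0963 0.2172] [180.    0.2 170.6] F [-0.5 -0.5 -1.7] w 0.0514
[254, 141, 44, 27, 749] [0.391 0.085 0.237] [[0.352, 0.061, 0.206], [0.445, 0.13, 0.257]] dir xz [ 0.999 -0.042] deg -2.4
```

View pics/b1.png

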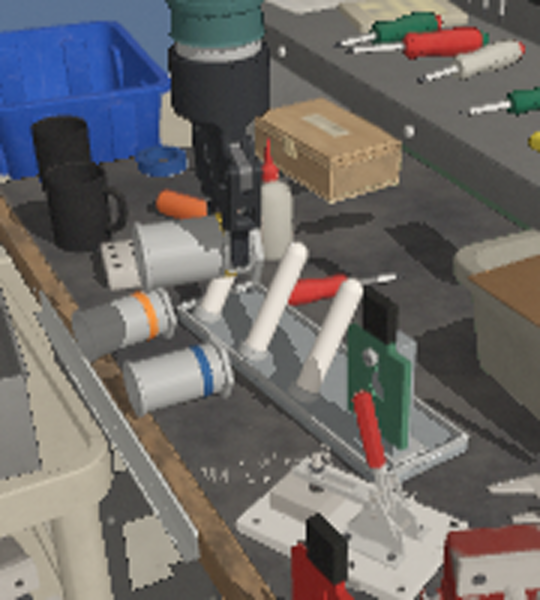

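```bash
python3 - <<'E'
import numpy as np,cv2
for n in("top","side"):
    W=np.load(n+"0.npz")["W"]
    for y0,y1 in((.0,.06),(.06,.1),(.1,.16),(.16,.24),(.24,.32),(.32,.4),(.4,.46)):
        m=(W[...,0]>.29)&(W[...,0]<.352)&(W[...,1]>y0)&(W[...,1]<y1)&(W[...,2]>.018)&(W[...,2]<.036)
        P=W[m]
        if len(P)>5: print(n,y0,y1,len(P),np.percentile(P,[5,50,95],0).round(4).tolist())
E
```

```text
top 0.0 0.06 33 [[0.3437, 0.0074, 0.0201], [0.3454, 0.0312, 0.0285], [0.3475, 0.057, 0.0328]]
top 0.06 0.1 26 [[0.3436, 0.0627, 0.0206], [0.3452, 0.0784, 0.0278], [0.3475, 0.0993, 0.0321]]
top 0.1 0.16 38 [[0.3436, 0.1051, 0.022], [0.3453, 0.1344, 0.0283], [0.3476, 0.1575, 0.0331]]
top 0.16 0.24 45 [[0.3437, 0.1687, 0.0236], [0.3453, 0.2026, 0.0283], [0.3475, 0.237, 0.0347]]
top 0.24 0.32 48 [[0.3437, 0.2463, 0.0212], [0.3455, 0.2812, 0.0268], [0.3476, 0.3169, 0.0325]]
top 0.32 0.4 45 [[0.3436, 0.3256, 0.0233], [0.3457, 0.3594, 0.0284], [0.3476, 0.3961, 0.0333]]
top 0.4 0.46 35 [[0.3291, 0.4038, 0.0197], [0.3453, 0.429, 0.0291], [0.3476, 0.4554, 0.033]]
side 0.0 0.06 54 [[0.3412, 0.003, 0.0188], [0.3421, 0.0302, 0.0292], [0.3447, 0.0581, 0.032]]
side 0.06 0.1 27 [[0.3413, 0.0649, 0.0197], [0.342, 0.0797, 0.0278], [0.345, 0.0959, 0.031]]
side 0.1 0.16 42 [[0.3414, 0.1027, 0.0185], [0.3421, 0.127, 0.0289], [0.3451, 0.1583, 0.0326]]
side 0.16 0.24 45 [[0.3412, 0.1655, 0.0194], [0.3422, 0.2008, 0.0284], [0.3449, 0.2386, 0.0321]]
side 0.24 0.32 36 [[0.3413, 0.2452, 0.02], [0.3422, 0.2811, 0.0301], [0.3448, 0.3162, 0.032]]
side 0.32 0.4 32 [[0.3411, 0.3234, 0.0187], [0.3426, 0.3531, 0.0293], [0.3449, 0.393, 0.0324]]
side 0.4 0.46 22 [[0.2918, 0.4034, 0.0201], [0.3421, 0.4293, 0.0289], [0.345, 0.455, 0.0335]]
```

Emit:
move_arm(
  commands=[0,0,-0.04,2.35,0,0,-0.045,2.35,0,0,-0.045,2.35,0,0,-0.04,2.35,0,0,-0.02,0,0,0,-0.007,0,0,0,-0.0025,0,0,0,0,0],
)

```text
time_s: 20.35
tcp_pos: [0.4256, 0.0959, 0.0152]
tcp_rot: [-180.0, -0.5, -180.0]
wrist_force: [-0.4, 0.6, -0.6]
width: 0.0515
```

Emit:
move_arm(
  commands=[0,0,0,0,0,0,0,0,0,0,0,0,0,0,0,0,0,0,0,0,0.008,0,0,0,0.008,0,0,0,0,0,0,0],
  claw=-1,
)

```text
time_s: 21.15
tcp_pos: [0.4485, 0.0962, 0.017]
tcp_rot: [180.0, 0.2, -180.0]
wrist_force: [0.4, -0.4, 0.6]
width: 0.0851
```

```bash
python3 - <<'E'
from h import *
from m2 import beakers
s=manip.state();print(s["tcp_pos"],s["tcp_rot"],s["wrist_force"])
im,d,K,T,W=cam("side")
W[im.max(-1)<70]=np.nan
G=dict(b2o=(.427,.355),b1b=(.44,.215),b3y=(.428,.096)); beakers(W,G)
E
```

```text
[0.44849497 0.09624636 0.01702695] [ 1.79989016e+02  1.64105055e-01 -1.79998444e+02] [ 0.42353919 -0.42616791  0.56803807]
b2o 335 rect c [403.4 340.5] [96.  55.5] 9.6 fit yaw 4.8 mouth/mid/foot [[0.3559, 0.3286], [0.4041, 0.3326], [0.4524, 0.3367]] len 0.0969 zmax 0.0589
b1b 351 rect c [412.6 213.5] [51.6 89.4] 89.3 fit yaw -0.3 mouth/mid/foot [[0.3682, 0.203], [0.4116, 0.2028], [0.455, 0.2026]] len 0.0868 zmax 0.0572
b3y 518 rect c [398.6 101.7] [ 96.2 102.8] 80.7 fit yaw -2.8 mouth/mid/foot [[0.3481, 0.0853], [0.3961, 0.083], [0.444, 0.0806]] len 0.096 zmax 0.06
```

Emit:
move_arm(
  commands=[-0.003,0,0,0,0,0,0,0,0,0,0,0,0,0,0,0,0,0,0,0,0,0,0,0],
  claw=1,
  grip_force=30,
)

```text
time_s: 21.8
tcp_pos: [0.4427, 0.0962, 0.017]
tcp_rot: [-180.0, 0.0, -180.0]
wrist_force: [-2.0, 0.4, 5.4]
width: 0.0638
```

Emit:
move_arm(
  commands=[-0.006,0,0.008,0,-0.006,0,0.008,0,-0.0046,0,0.007,0,-0.0046,0,0.007,0,-0.0057,0,0.0062,0,-0.0057,0,0.0062,0,-0.0068,0,0.005,0,-0.0068,0,0.005,0,-0.0082,0,0.0042,0,-0.0082,0,0.0042,0,0,0,0,0,0,0,0,0],
)

```text
time_s: 23.0
tcp_pos: [0.4006, 0.0962, 0.0877]
tcp_rot: [-179.9, 2.3, 180.0]
wrist_force: [18.3, -3.5, 19.1]
width: 0.063
```

```bash
python3 -c "
from hb import *
held(save='pics/b2.png')"
```

```text
tcp [0.4006 0.0962 0.0877] [-179.9    2.3  180. ] F [18.3 -3.5 19.1] w 0.063
[253, 190, 38, 48, 707] [0.367 0.08  0.075] [[0.328, 0.053, 0.031], [0.421, 0.114, 0.121]] dir xz [0.585 0.811] deg 54.2
```

View pics/b2.png

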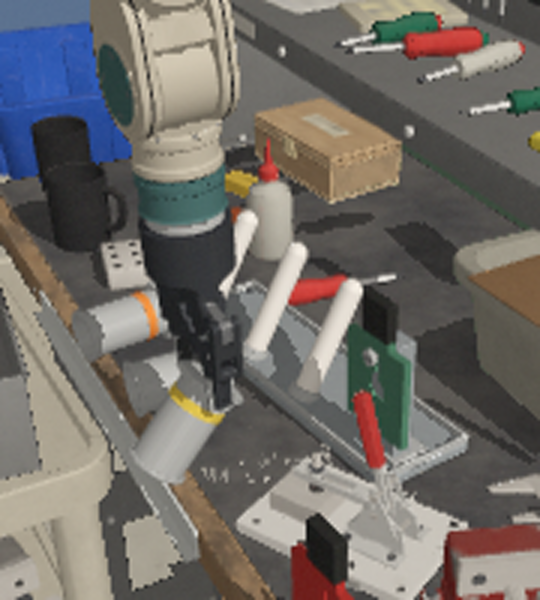

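Emit:
move_arm(
  commands=[0.006,0,0.01,0,0.006,0,0.02,0,0.006,0,0.04,0,0,0,0.045,0,0,0,0.045,0,0,0,0,0,0,0,0,0],
)

```text
time_s: 23.75
tcp_pos: [0.3982, 0.0963, 0.2382]
tcp_rot: [180.0, 0.1, -180.0]
wrist_force: [-0.7, 0.1, -1.3]
width: 0.0633
```

```bash
python3 -c "
from hb import *
held()"
```

```text
tcp [0.3982 0.0963 0.2382] [ 1.8e+02  1.0e-01 -1.8e+02] F [-0.7  0.1 -1.3] w 0.0633
[242, 134, 45, 49, 871] [0.362 0.079 0.229] [[0.319, 0.057, 0.183], [0.409, 0.11, 0.273]] dir xz [0.605 0.796] deg 52.8
```

```bash
python3 - <<'E'
import numpy as np
W=np.load("top0.npz")["W"]
for y0 in np.arange(0,.45,.05):
    for zt in (.1,.2):
        m=(W[...,1]>y0)&(W[...,1]<y0+.05)&(W[...,0]>.61)&(W[...,2]>zt)
        P=W[m]; print(round(y0,2),zt,len(P),np.percentile(P,[.5,50],0).round(3).tolist())
E
```

```text
0.0 0.1 2713 [[0.687, 0.0, 0.117], [0.845, 0.025, 0.243]]
0.0 0.2 2381 [[0.709, 0.0, 0.206], [0.87, 0.025, 0.248]]
0.05 0.1 2752 [[0.684, 0.05, 0.125], [0.848, 0.075, 0.244]]
0.05 0.2 2424 [[0.709, 0.05, 0.207], [0.872, 0.075, 0.25]]
0.1 0.1 2560 [[0.692, 0.1, 0.113], [0.856, 0.124, 0.243]]
0.1 0.2 2381 [[0.709, 0.1, 0.206], [0.871, 0.125, 0.243]]
0.15 0.1 2563 [[0.707, 0.15, 0.123], [0.864, 0.174, 0.242]]
0.15 0.2 2482 [[0.709, 0.15, 0.206], [0.87, 0.175, 0.242]]
0.2 0.1 2500 [[0.709, 0.2, 0.204], [0.881, 0.226, 0.243]]
0.2 0.2 2497 [[0.709, 0.2, 0.206], [0.882, 0.226, 0.243]]
0.25 0.1 2475 [[0.707, 0.25, 0.206], [0.876, 0.276, 0.242]]
0.25 0.2 2474 [[0.707, 0.25, 0.207], [0.876, 0.276, 0.242]]
0.3 0.1 2539 [[0.709, 0.3, 0.206], [0.871, 0.322, 0.245]]
0.3 0.2 2539 [[0.709, 0.3, 0.206], [0.871, 0.322, 0.245]]
0.35 0.1 2921 [[0.708, 0.35, 0.206], [0.858, 0.376, 0.245]]
0.35 0.2 2918 [[0.708, 0.35, 0.208], [0.858, 0.376, 0.245]]
0.4 0.1 3615 [[0.709, 0.4, 0.207], [0.819, 0.427, 0.268]]
0.4 0.2 3612 [[0.709, 0.4, 0.208], [0.82, 0.427, 0.268]]
```

Emit:
move_arm(
  commands=[0.03,0.008,0.005,1.0,0.035,0.01,0.005,1.0,0.035,0.01,0.005,1.0,0.035,0.01,0.005,1.0,0.035,0.01,0,1.0,0.035,0.01,0,1.0,0.035,0.01,0,1.0,0.027,0.007,0,1.0,0,0,0,0,0,0,0,0],
)

```text
time_s: 24.8
tcp_pos: [0.6636, 0.171, 0.2537]
tcp_rot: [-180.0, -0.4, -172.0]
wrist_force: [0.0, 0.4, -1.3]
width: 0.0629
```

```bash
python3 - <<'E'
from hb import *
im,W=held()
hsv=cv2.cvtColor(im,cv2.COLOR_BGR2HSV).astype(int)
m=(hsv[...,0]>=20)&(hsv[...,0]<=34)&(hsv[...,1]>110)&(W[...,2]>.13)&(W[...,2]<.3)&(W[...,0]>.55)&(W[...,0]<.72)&(W[...,1]<.25)
P=W[m];print("band",len(P),P.mean(0).round(4),np.percentile(P,[2,98],0).round(4).tolist())
E
```

```text
tcp [0.6636 0.171  0.2537] [-180.    -0.4 -172. ] F [ 0.   0.4 -1.3] w 0.0629
[325, 103, 37, 40, 665] [0.626 0.151 0.244] [[0.584, 0.131, 0.189], [0.668, 0.184, 0.288]] dir xz [0.659 0.752] deg 48.8
[363, 103, 30, 21, 359] [0.75  0.168 0.244] [[0.71, 0.113, 0.241], [0.792, 0.219, 0.259]] dir xz [1.    0.007] deg 0.4
band 64 [0.6446 0.154  0.2619] [[0.6308, 0.1423, 0.2411], [0.6646, 0.1823, 0.2723]]
```

```bash
cat > cyl.py <<'E'
from hb import *
from scipy.optimize import least_squares
def fit(yaw=8,x0=(.9,0,0)):
    im,W=held(); t=manip.state()["tcp_pos"]
    m=(abs(W[...,0]-t[0])<.13)&(abs(W[...,1]-t[1])<.06)&(W[...,2]>t[2]-.10)&(W[...,2]<t[2]+.10)&(W[...,2]>.03)&(im.max(-1)>95)&(W[...,0]<.705)
    k,L,st,c=cv2.connectedComponentsWithStats(m.astype(np.uint8));P=W[L==1+st[1:,4].argmax()]
    h=np.array([np.cos(np.radians(yaw)),np.sin(np.radians(yaw)),0]);l=np.array([-h[1],h[0],0]);z=np.array([0,0,1.])
    p0=t+[0,0,.0125]
    def res(p):
        al,dn,dl=p; a=np.cos(al)*h+np.sin(al)*z; n=-np.sin(al)*h+np.cos(al)*z
        d=P-(p0+dn*n+dl*l); return np.linalg.norm(np.cross(d,a),axis=1)-.026
    r=least_squares(res,x0,loss="soft_l1",f_scale=.002)
    al,dn,dl=r.x; a=np.cos(al)*h+np.sin(al)*z; s=(P-p0)@a; q=abs(res(r.x))<.006
    print("tilt",np.degrees(al).round(1),"dn,dl",(r.x[1:]*1000).round(1),"axial mouth/foot rel tcp pivot",np.percentile(s[q],[1,99]).round(4),"rms",np.sqrt(np.mean(res(r.x)[q]**2)).round(4),q.mean().round(2))
if __name__=="__main__": fit()
E
python3 cyl.py
```

```text
tcp [0.6633 0.1709 0.2546] [-180.    -0.3 -172. ] F [-1.1  0.1 -2. ] w 0.0631
[325, 103, 69, 40, 1039] [0.67  0.157 0.245] [[0.585, 0.113, 0.193], [0.79, 0.216, 0.288]] dir xz [1.    0.025] deg 1.4
tilt 43.1 dn,dl [-3.3 -0.6] axial mouth/foot rel tcp pivot [-0.0899  0.0026] rms 0.0019 0.95
```

Emit:
move_arm(
  commands=[-0.002,0,-0.023,0,-0.0025,0,-0.023,0,-0.0025,0,-0.023,0,0,0,0,0,0,0,0,0],
)

```text
time_s: 25.4
tcp_pos: [0.6571, 0.171, 0.1883]
tcp_rot: [-180.0, -0.1, -172.0]
wrist_force: [0.4, 0.4, -0.3]
width: 0.0628
```

```bash
python3 -c "
from cyl import *
fit()
im=cam('side')[0];cv2.imwrite('pics/b3.png',cv2.resize(im[80:220,260:420],None,fx=4,fy=4,interpolation=2))"
```

```text
tcp [0.6571 0.171  0.1883] [-1.80e+02 -1.00e-01 -1.72e+02] F [ 0.4  0.4 -0.3] w 0.0628
[368, 104, 26, 20, 286] [0.751 0.161 0.244] [[0.709, 0.112, 0.241], [0.786, 0.215, 0.259]] dir xz [ 1.    -0.003] deg -0.2
[323, 126, 36, 38, 609] [0.62  0.151 0.181] [[0.579, 0.132, 0.126], [0.66, 0.184, 0.224]] dir xz [0.604 0.797] deg 52.8
[362, 148, 25, 14, 222] [0.741 0.147 0.122] [[0.69, 0.113, 0.106], [0.785, 0.164, 0.13]] dir xz [ 0.993 -0.114] deg -6.6
[318, 163, 13, 15, 121] [0.572 0.154 0.107] [[0.554, 0.146, 0.089], [0.589, 0.165, 0.125]] dir xz [0.618 0.786] deg 51.8
tilt 44.3 dn,dl [-2.  -0.4] axial mouth/foot rel tcp pivot [-0.0906  0.0026] rms 0.0019 0.95
```

View pics/b3.png

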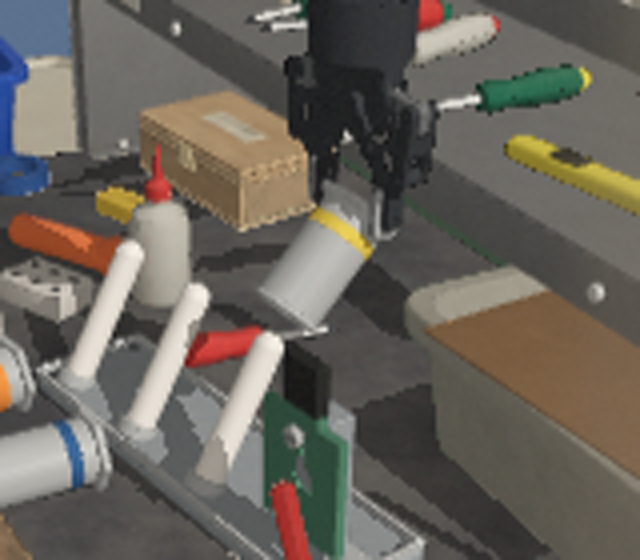

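Emit:
move_arm(
  commands=[-0.0071,-0.001,-0.007,0,-0.0071,-0.001,-0.007,0,-0.0071,-0.001,-0.007,0,-0.0071,-0.001,-0.007,0,-0.0071,-0.001,-0.007,0,0,0,0,0],
)

```text
time_s: 26.1
tcp_pos: [0.6204, 0.1659, 0.1515]
tcp_rot: [-180.0, -0.2, -172.0]
wrist_force: [-0.3, -0.3, -1.6]
width: 0.0631
```

```bash
python3 -c "
from cyl import *
fit()
"
```

```text
tcp [0.6204 0.1659 0.1515] [-180.    -0.2 -172. ] F [-0.3 -0.3 -1.6] w 0.0631
[355, 108, 33, 17, 227] [0.729 0.162 0.243] [[0.709, 0.107, 0.241], [0.75, 0.223, 0.245]] dir xz [1.    0.013] deg 0.7
[313, 141, 35, 50, 683] [0.578 0.147 0.13 ] [[0.538, 0.127, 0.053], [0.622, 0.174, 0.185]] dir xz [0.496 0.868] deg 60.3
[362, 150, 15, 12, 130] [0.721 0.144 0.124] [[0.689, 0.112, 0.105], [0.749, 0.164, 0.13]] dir xz [ 0.995 -0.101] deg -5.8
tilt 41.2 dn,dl [-4.8  0.6] axial mouth/foot rel tcp pivot [-0.1358 -0.0017] rms 0.0026 0.81
```

Emit:
move_arm(
  commands=[-0.0069,-0.001,-0.007,0,-0.0069,-0.001,-0.007,0,-0.0069,-0.001,-0.007,0,0,0,0,0],
)

```text
time_s: 26.55
tcp_pos: [0.5997, 0.1629, 0.1306]
tcp_rot: [-180.0, -0.2, -172.0]
wrist_force: [0.3, 0.5, -2.3]
width: 0.0628
```

Emit:
move_arm(
  commands=[-0.0065,-0.001,-0.006,0,-0.0065,-0.001,-0.006,0,0,0,0,0],
)

```text
time_s: 26.85
tcp_pos: [0.5872, 0.1609, 0.1191]
tcp_rot: [-180.0, -0.2, -172.0]
wrist_force: [1.3, -0.3, -1.6]
width: 0.063
```

Emit:
move_arm(
  commands=[-0.002,0,-0.004,0,0,0,0,0],
)

```text
time_s: 27.05
tcp_pos: [0.5868, 0.1612, 0.1159]
tcp_rot: [-180.0, -0.0, -172.0]
wrist_force: [0.8, 0.4, -1.2]
width: 0.0628
```

Emit:
move_arm(
  commands=[0,0,0,0,0,0,0,0,0,0,0,0,0,0,0,0,0,0,0.03,0,0,0,0.04,0,0,0,0.04,0,0,0,0.03,0,0,0,0,0],
  claw=-1,
)

```text
time_s: 27.95
tcp_pos: [0.5905, 0.1618, 0.2626]
tcp_rot: [180.0, 0.6, -172.0]
wrist_force: [1.1, 0.3, -0.3]
width: 0.0854
```

```bash
cat > chk.py <<'E'
from h import *
from scipy.optimize import least_squares
tips=[(.585,.1605,.1245),(.573,.255,.1245),(.561,.348,.1245)]
def onpeg(i,W,im,yaw=8):
    tip=np.array(tips[i]);h=np.array([np.cos(np.radians(yaw)),np.sin(np.radians(yaw)),0]);l=np.array([-h[1],h[0],0]);z=np.array([0,0,1.])
    u=.5*h+.866*z;c=tip-.0425*u
    m=(np.linalg.norm(W-c,axis=-1)<.062)&(im.max(-1)>95)
    P=W[m]
    def f(p):
        al,be,dn,dl=p;a=np.cos(al)*h+np.sin(al)*z;n=-np.sin(al)*h+np.cos(al)*z;a=a+be*l;a/=np.linalg.norm(a)
        return a,c+dn*n+dl*l
    def res(p):
        a,o=f(p);return np.linalg.norm(np.cross(P-o,a),axis=1)-.026
    r=least_squares(res,(1.05,0,0,0),loss="soft_l1",f_scale=.002)
    a,o=f(r.x);q=abs(res(r.x))<.004;s=(P-c)@u
    print("peg",i+1,len(P),"tilt",np.degrees(r.x[0]).round(1),"side",np.degrees(r.x[1]).round(1),"dn,dl mm",(r.x[2:]*1000).round(1),"axial rel home centre(want -.0475..+.0475)",np.percentile(s[q],[1,99]).round(4),"inl",q.mean().round(2))
E
python3 - <<'E'
from chk import *
from m2 import beakers
s=manip.state();print(s["tcp_pos"])
im,d,K,T,W=cam("side");onpeg(0,W,im)
cv2.imwrite("pics/b4.png",cv2.resize(im[70:230,230:400],None,fx=4,fy=3.75,interpolation=2)[:, :680])
G=dict(b2o=(.427,.355),b1b=(.44,.215)); beakers(W,G)
E
```

```text
[0.59052784 0.16178613 0.26264078]
peg 1 541 tilt 66.9 side -1.3 dn,dl mm [-10.4   0.9] axial rel home centre(want -.0475..+.0475) [-0.0578  0.0518] inl 0.83
b2o 336 rect c [403.6 339.7] [97.3 55. ] 7.3 fit yaw 8.6 mouth/mid/foot [[0.3571, 0.3249], [0.404, 0.332], [0.4509, 0.3391]] len 0.095 zmax 0.0586
b1b 405 rect c [415.5 211.9] [51.  97.8] 86.7 fit yaw 0.4 mouth/mid/foot [[0.3679, 0.2034], [0.4152, 0.2037], [0.4625, 0.204]] len 0.0946 zmax 0.0587
```

View pics/b4.png

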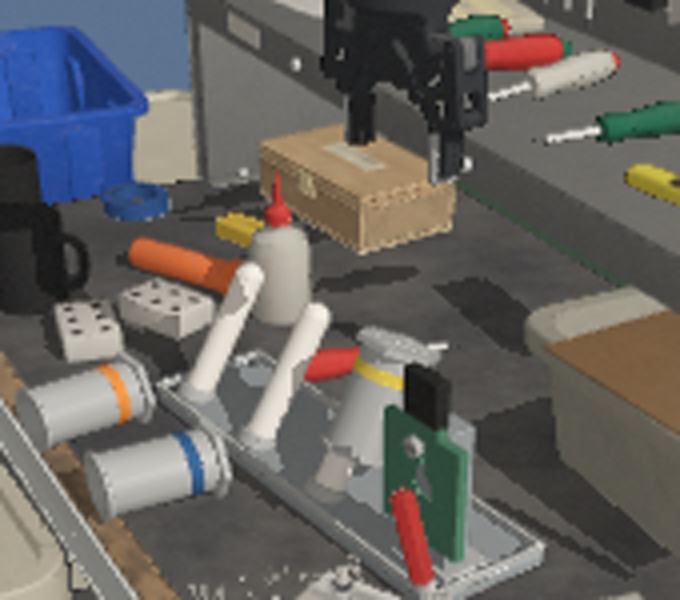

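Emit:
move_arm(
  commands=[-0.032,0.013,0,-2,-0.032,0.013,0,-2,-0.032,0.013,0,-2,-0.031,0.013,0,-2,0,0,0,0,0,0,0,0],
  grip_force=30,
)

```text
time_s: 28.6
tcp_pos: [0.459, 0.2132, 0.2551]
tcp_rot: [-180.0, -0.1, -179.9]
wrist_force: [0.4, 0.8, -0.1]
width: 0.0855
```

Emit:
move_arm(
  commands=[0,0,-0.04,0,0,0,-0.045,0,0,0,-0.045,0,0,0,-0.045,0,0,0,-0.035,0,0,0,-0.022,0,0,0,-0.006,0,0,0,0,0,0,0,0,0],
)

```text
time_s: 29.5
tcp_pos: [0.4617, 0.2134, 0.0192]
tcp_rot: [180.0, 0.1, 180.0]
wrist_force: [-0.2, -1.1, -0.1]
width: 0.0857
```

Emit:
move_arm(
  commands=[0,0,-0.002,0,0,0,0,0,0,0,0,0,0,0,0,0,0,0,0,0,0,0,0,0,0,0,0,0],
  claw=1,
)

```text
time_s: 30.2
tcp_pos: [0.4619, 0.2138, 0.0184]
tcp_rot: [179.9, 0.2, -180.0]
wrist_force: [-1.2, -0.6, 5.5]
width: 0.0636
```

Emit:
move_arm(
  commands=[-0.006,0,0.001,0,-0.006,0,0,0,-0.005,0,0,0,0,0,0,0],
)

```text
time_s: 30.6
tcp_pos: [0.4436, 0.2137, 0.0184]
tcp_rot: [180.0, 0.1, -180.0]
wrist_force: [0.8, -0.1, 8.2]
width: 0.0633
```

Emit:
move_arm(
  commands=[-0.006,0,0.008,0,-0.006,0,0.008,0,-0.0046,0,0.007,0,-0.0046,0,0.007,0,-0.0057,0,0.0062,0,-0.0057,0,0.0062,0,-0.0068,0,0.005,0,-0.0068,0,0.005,0,-0.0082,0,0.0042,0,-0.0082,0,0.0042,0,0,0,0,0,0,0,0,0],
)

```text
time_s: 31.8
tcp_pos: [0.4, 0.2173, 0.0886]
tcp_rot: [179.6, 2.3, 179.9]
wrist_force: [20.3, -3.0, 22.3]
width: 0.0635
```

```bash
python3 -c "
from cyl import *
fit(0)
"
```

```text
tcp [0.4    0.2173 0.0886] [179.6   2.3 179.9] F [20.3 -3.  22.3] w 0.0635
[239, 168, 35, 45, 592] [0.368 0.2   0.074] [[0.328, 0.173, 0.031], [0.422, 0.237, 0.121]] dir xz [0.613 0.79 ] deg 52.2
[293, 171, 7, 14, 65] [0.521 0.244 0.045] [[0.51, 0.235, 0.03], [0.529, 0.255, 0.065]] dir xz [0.416 0.909] deg 65.4
tilt 53.0 dn,dl [-2.5 -0.8] axial mouth/foot rel tcp pivot [-0.0888  0.0056] rms 0.002 0.91
```

Emit:
move_arm(
  commands=[0,0,0.008,0,0,0,0.008,0,-0.003,0,0.006,0,-0.004,0,0.005,0,0,0,0,0],
)

```text
time_s: 32.35
tcp_pos: [0.3726, 0.2128, 0.1053]
tcp_rot: [-179.9, -0.0, -180.0]
wrist_force: [2.8, -0.1, 4.1]
width: 0.0634
```

```bash
python3 -c "
from cyl import *
fit(0)
"
```

```text
tcp [0.3726 0.2128 0.1053] [-179.9   -0.  -180. ] F [ 2.8 -0.1  4.1] w 0.0634
[236, 168, 30, 44, 628] [0.352 0.195 0.084] [[0.318, 0.172, 0.032], [0.401, 0.232, 0.137]] dir xz [0.324 0.946] deg 71.1
[208, 187, 12, 22, 145] [0.258 0.231 0.054] [[0.243, 0.225, 0.031], [0.276, 0.259, 0.074]] dir xz [0.49  0.872] deg 60.7
tilt 67.1 dn,dl [-3.4 -0.9] axial mouth/foot rel tcp pivot [-0.0896  0.0048] rms 0.002 0.9
```

Emit:
move_arm(
  commands=[0,0,0,0,0.002,0,0.01,0,0.002,0,0.03,0,0,0,0.045,0,0,0,0.045,0,0,0,0.01,0,0,0,0,0],
  grip_force=50,
)

```text
time_s: 33.1
tcp_pos: [0.3774, 0.2133, 0.246]
tcp_rot: [180.0, 0.0, -180.0]
wrist_force: [-0.3, 0.2, -0.7]
width: 0.0623
```

```bash
python3 -c "
from cyl import *
fit(0)
"
```

```text
tcp [0.3774 0.2133 0.246 ] [ 180.    0. -180.] F [-0.3  0.2 -0.7] w 0.0623
[226, 121, 37, 43, 744] [0.35  0.194 0.227] [[0.311, 0.174, 0.177], [0.4, 0.225, 0.277]] dir xz [0.517 0.856] deg 58.9
tilt 56.6 dn,dl [-3.2 -0.2] axial mouth/foot rel tcp pivot [-0.0871  0.0068] rms 0.0017 0.92
```

Emit:
move_arm(
  commands=[0.015,0.0055,0,0.9,0.03,0.0055,0,0.9,0.036,0.0055,0,0.9,0.036,0.0055,0,0.9,0.036,0.0055,0,0.9,0.036,0.0055,0,0.9,0.03,0.0055,0,0.9,0.02,0.0055,0,0.9,0.0135,0.0055,0,0.9,0,0,0,0,0,0,0,0],
)

```text
time_s: 34.25
tcp_pos: [0.629, 0.2623, 0.2419]
tcp_rot: [-180.0, -0.3, -171.9]
wrist_force: [-0.5, -0.5, -0.9]
width: 0.062
```

```bash
python3 -c "
from cyl import *
fit(8)
"
```

```text
tcp [0.629  0.2623 0.2419] [-180.    -0.3 -171.9] F [-0.5 -0.5 -0.9] w 0.062
[339, 98, 32, 15, 217] [0.733 0.259 0.243] [[0.709, 0.203, 0.241], [0.758, 0.319, 0.256]] dir xz [ 1.    -0.005] deg -0.3
[304, 101, 32, 38, 559] [0.599 0.241 0.226] [[0.562, 0.223, 0.179], [0.638, 0.268, 0.273]] dir xz [0.475 0.88 ] deg 61.6
tilt 56.7 dn,dl [-3.4 -0.7] axial mouth/foot rel tcp pivot [-0.0897  0.0028] rms 0.0019 0.94
```

Emit:
move_arm(
  commands=[-0.002,0,-0.023,0,-0.002,0,-0.0235,0,0,0,0,0,-0.0059,-0.0008,-0.0089,0,-0.0059,-0.0008,-0.0089,0,-0.0059,-0.0008,-0.0089,0,-0.0059,-0.0008,-0.0089,0,0,0,0,0],
)

```text
time_s: 35.1
tcp_pos: [0.6002, 0.259, 0.1613]
tcp_rot: [-180.0, -0.2, -171.9]
wrist_force: [0.5, -0.1, -1.7]
width: 0.0626
```

Emit:
move_arm(
  commands=[-0.0059,-0.0008,-0.0089,0,-0.0059,-0.0008,-0.0089,0,-0.0059,-0.0008,-0.0089,0,-0.0059,-0.0008,-0.0089,0,0,0,0,0],
)

```text
time_s: 35.6
tcp_pos: [0.5762, 0.2557, 0.1252]
tcp_rot: [-180.0, -0.3, -171.9]
wrist_force: [0.3, 0.1, -1.3]
width: 0.0626
```

Emit:
move_arm(
  commands=[-0.004,-0.0008,-0.006,0,-0.002,0,-0.003,0,0,0,0,0],
)

```text
time_s: 35.9
tcp_pos: [0.5723, 0.2554, 0.1179]
tcp_rot: [-180.0, -0.0, -171.9]
wrist_force: [-0.1, -0.2, -1.3]
width: 0.0624
```

Emit:
move_arm(
  commands=[0,0,0,0,0,0,0,0,0,0,0,0,0,0,0,0,0,0,0.03,0,0,0,0.04,0,0,0,0.04,0,0,0,0.03,0,0,0,0,0],
  claw=-0.72,
)

```text
time_s: 36.8
tcp_pos: [0.5762, 0.2566, 0.265]
tcp_rot: [179.9, 0.6, -171.9]
wrist_force: [0.9, -0.3, -0.3]
width: 0.0735
```

```bash
python3 - <<'E'
from chk import *
from m2 import beakers
s=manip.state();print(s["tcp_pos"])
im,d,K,T,W=cam("side");onpeg(0,W,im);onpeg(1,W,im)
beakers(W,dict(b2o=(.427,.355)))
im,d,K,T,W=cam("top");beakers(W,dict(b2o=(.427,.355)))
E
```

```text
[0.57615506 0.256624   0.264956  ]
peg 1 543 tilt 66.4 side -2.0 dn,dl mm [-10.3   0.7] axial rel home centre(want -.0475..+.0475) [-0.0578  0.0513] inl 0.84
peg 2 578 tilt 67.9 side -1.3 dn,dl mm [-8.5  0.4] axial rel home centre(want -.0475..+.0475) [-0.0568  0.0509] inl 0.86
b2o 344 rect c [403.3 339. ] [96.5 55.3] 6.2 fit yaw 8.1 mouth/mid/foot [[0.3573, 0.3247], [0.4041, 0.3313], [0.4509, 0.338]] len 0.0945 zmax 0.0585
b2o few 0
```

Emit:
move_arm(
  commands=[-0.0308,0.0231,0,0,-0.0308,0.0231,0,0,-0.0308,0.0231,0,0,-0.0308,0.0231,0,0,0,0,0,0,0,0,0,0],
  claw=-1,
  grip_force=30,
)

```text
time_s: 37.5
tcp_pos: [0.4483, 0.3477, 0.2566]
tcp_rot: [-179.9, -0.1, -171.8]
wrist_force: [0.5, -0.0, -0.2]
width: 0.0856
```

```bash
python3 - <<'E'
from h import *
from m2 import beakers
s=manip.state();print(s["tcp_pos"],s["tcp_rot"])
im,d,K,T,W=cam("side");beakers(W,dict(b2o=(.427,.355)))
E
```

```text
[0.44827353 0.34774448 0.25664436] [-1.79908760e+02 -1.43440041e-01 -1.71783583e+02]
b2o 337 rect c [404.1 338.6] [97.7 58.5] 9.6 fit yaw 3.5 mouth/mid/foot [[0.3552, 0.3281], [0.4041, 0.331], [0.4531, 0.334]] len 0.0981 zmax 0.0583
```

Emit:
move_arm(
  commands=[0.001,0,-0.04,0,0,0,-0.045,0,0,0,-0.045,0,0,0,-0.045,0,0,0,-0.035,0,0,0,-0.022,0,0,0,-0.007,0,0,0,0,0,0,0,0,0],
)

```text
time_s: 38.45
tcp_pos: [0.4521, 0.3481, 0.0204]
tcp_rot: [180.0, 0.1, -171.9]
wrist_force: [0.8, 0.8, -0.2]
width: 0.0853
```

Emit:
move_arm(
  commands=[0,0,-0.001,0,0,0,0,0,0,0,0,0,0,0,0,0,0,0,0,0,0,0,0,0,0,0,0,0],
  claw=1,
)

```text
time_s: 39.15
tcp_pos: [0.4523, 0.349, 0.0209]
tcp_rot: [179.9, 0.2, -171.9]
wrist_force: [-0.7, -0.8, 5.8]
width: 0.0637
```

Emit:
move_arm(
  commands=[-0.003,0,0.001,-4,-0.004,0,0,-4.1,0,0,0,0],
)

```text
time_s: 39.45
tcp_pos: [0.4445, 0.3486, 0.021]
tcp_rot: [179.9, 0.1, -180.0]
wrist_force: [0.4, -0.3, 3.2]
width: 0.0637
```

Emit:
move_arm(
  commands=[-0.006,0,0.008,0,-0.006,0,0.008,0,-0.0046,0,0.007,0,-0.0046,0,0.007,0,-0.0057,0,0.0062,0,-0.0057,0,0.0062,0,-0.0068,0,0.007,0,-0.0068,0,0.008,0,-0.0082,0,0.0072,0,-0.0082,0,0.0072,0,0,0,0,0,0,0,0,0],
)

```text
time_s: 40.65
tcp_pos: [0.3928, 0.351, 0.0993]
tcp_rot: [179.7, 1.5, 180.0]
wrist_force: [12.3, -5.4, 17.3]
width: 0.0633
```

Emit:
move_arm(
  commands=[0,0,0.005,0,0,0,0.005,0,-0.003,0,0.004,0,-0.003,0,0.003,0,0,0,0,0],
)

```text
time_s: 41.15
tcp_pos: [0.3747, 0.3482, 0.1086]
tcp_rot: [180.0, 0.0, -179.9]
wrist_force: [2.1, 1.5, 3.6]
width: 0.0631
```

```bash
python3 -c "
from cyl import *
fit(0)
"
```

```text
tcp [0.3747 0.3482 0.1086] [ 180.     0.  -179.9] F [2.1 1.5 3.6] w 0.0631
[225, 150, 25, 37, 536] [0.356 0.33  0.084] [[0.325, 0.309, 0.033], [0.401, 0.365, 0.146]] dir xz [0.272 0.962] deg 74.2
tilt 72.5 dn,dl [-2.1 -1.1] axial mouth/foot rel tcp pivot [-0.0946  0.0008] rms 0.002 0.9
```

Emit:
move_arm(
  commands=[0,0,0,0,0.002,0,0.01,0,0.002,0,0.03,0,0,0,0.045,0,0,0,0.045,0,0,0,0.01,0,0,0,0,0],
  grip_force=50,
)

```text
time_s: 41.9
tcp_pos: [0.3789, 0.3479, 0.2493]
tcp_rot: [180.0, 0.0, -180.0]
wrist_force: [0.6, -0.3, -2.1]
width: 0.0623
```

```bash
python3 -c "
from cyl import *
fit(0)
"
```

```text
tcp [0.3789 0.3479 0.2493] [ 180.    0. -180.] F [ 0.6 -0.3 -2.1] w 0.0623
[214, 104, 32, 40, 637] [0.352 0.328 0.226] [[0.315, 0.308, 0.176], [0.399, 0.358, 0.279]] dir xz [0.443 0.896] deg 63.7
tilt 60.4 dn,dl [-2.5 -1. ] axial mouth/foot rel tcp pivot [-0.0905  0.0027] rms 0.002 0.93
```

Emit:
move_arm(
  commands=[0.014,0.0008,0,0.9,0.028,0.0008,0,0.9,0.034,0.0008,0,0.9,0.034,0.0008,0,0.9,0.034,0.0008,0,0.9,0.034,0.0008,0,0.9,0.028,0.0008,0,0.9,0.018,0.0008,0,0.9,0.01,0.0008,0,0.9,0,0,0,0,0,0,0,0],
)

```text
time_s: 43.05
tcp_pos: [0.6119, 0.3547, 0.2466]
tcp_rot: [-180.0, -0.2, -171.9]
wrist_force: [-0.3, -0.2, -1.1]
width: 0.0623
```

```bash
python3 -c "
from cyl import *
fit(8)
"
```

```text
tcp [0.6119 0.3547 0.2466] [-180.    -0.2 -171.9] F [-0.3 -0.2 -1.1] w 0.0623
[287, 91, 29, 38, 524] [0.583 0.332 0.226] [[0.547, 0.315, 0.177], [0.623, 0.36, 0.281]] dir xz [0.493 0.87 ] deg 60.4
[325, 91, 25, 12, 127] [0.726 0.352 0.243] [[0.708, 0.296, 0.241], [0.742, 0.411, 0.244]] dir xz [ 1.    -0.006] deg -0.3
tilt 60.7 dn,dl [-2. -2.] axial mouth/foot rel tcp pivot [-0.0933 -0.0013] rms 0.0021 0.93
```

Emit:
move_arm(
  commands=[-0.0015,0.0005,-0.0225,0,-0.0015,0.0005,-0.0225,0,0,0,0,0,-0.0054,-0.0008,-0.0094,0,-0.0054,-0.0008,-0.0094,0,-0.0054,-0.0008,-0.0094,0,-0.0054,-0.0008,-0.0094,0,0,0,0,0],
)

```text
time_s: 43.9
tcp_pos: [0.5862, 0.3522, 0.1637]
tcp_rot: [-179.9, -0.2, -171.9]
wrist_force: [-0.4, 0.4, -2.2]
width: 0.0623
```

Emit:
move_arm(
  commands=[-0.0054,-0.0008,-0.0094,0,-0.0054,-0.0008,-0.0094,0,-0.0054,-0.0008,-0.0094,0,-0.0054,-0.0008,-0.0094,0,-0.004,-0.0004,-0.007,0,0,0,0,0],
)

```text
time_s: 44.5
tcp_pos: [0.5615, 0.3489, 0.1196]
tcp_rot: [-180.0, -0.1, -171.9]
wrist_force: [-1.0, 0.1, -1.3]
width: 0.0621
```

Release, lift, and retreat.

Emit:
move_arm(
  commands=[0,0,0,0,0,0,0,0,0,0,0,0,0,0,0,0,0,0,0.03,0,0,0,0.04,0,0,0,0.04,0,-0.03,0.03,0.02,0,-0.03,0.035,0,0,-0.03,0.035,0,0,0,0,0,0],
  claw=-0.72,
)

```text
time_s: 45.6
tcp_pos: [0.4694, 0.453, 0.2519]
tcp_rot: [179.9, -0.0, -171.5]
wrist_force: [0.2, -0.3, 0.3]
width: 0.0734
```

Emit:
move_arm(
  commands=[-0.03,0.035,0,0,-0.03,0.035,0,0,-0.03,0.035,0,0,-0.03,0.035,0,0,0,0,0,0,0,0,0,0,0,0,0,0],
)

```text
time_s: 46.3
tcp_pos: [0.3538, 0.5885, 0.251]
tcp_rot: [-180.0, 0.0, -171.9]
wrist_force: [0.8, 0.1, -0.1]
width: 0.0735
```

```bash
python3 - <<'E'
from chk import *
s=manip.state();print(s["tcp_pos"],s["wrist_force"])
im,d,K,T,W=cam("side")
for i in range(3): onpeg(i,W,im)
a=cv2.resize(im[110:270,220:400],None,fx=2.8,fy=2.8,interpolation=2)
im2=cam("top")[0];b=cv2.resize(im2[150:290,190:470],None,fx=1.8,fy=1.8,interpolation=2)
o=np.zeros((a.shape[0]+b.shape[0],504,3),np.uint8);o[:a.shape[0],:a.shape[1]]=a;o[a.shape[0]:,:b.shape[1]]=b[:,:504]
cv2.imwrite("pics/f.png",cv2.resize(o,None,fx=.84,fy=.84,interpolation=cv2.INTER_AREA))
E
python3 p.py
```

```text
[0.35377833 0.58848042 0.25095049] [ 0.80481653  0.13305802 -0.14555425]
peg 1 542 tilt 66.8 side -1.8 dn,dl mm [-10.3   0.7] axial rel home centre(want -.0475..+.0475) [-0.0587  0.0516] inl 0.84
peg 2 579 tilt 67.9 side -0.6 dn,dl mm [-8.6  0.4] axial rel home centre(want -.0475..+.0475) [-0.0566  0.0507] inl 0.86
peg 3 522 tilt 68.4 side -2.2 dn,dl mm [-7.5  1.9] axial rel home centre(want -.0475..+.0475) [-0.0577  0.0511] inl 0.84
side red 531 [ 0.3794 -0.1706  0.0749] [[0.373, -0.206, 0.041], [0.391, -0.126, 0.108]] [ 0.1063 -0.9943  0.3781 -0.1661]
side green 466 [0.5361 0.0225 0.1007] [[0.528, -0.009, 0.049], [0.546, 0.069, 0.144]] [ 0.1374 -0.9905  0.5358  0.0212]
post 161 [[0.5246, 0.0119, 0.0322], [0.5338, 0.0175, 0.0825], [0.5473, 0.0233, 0.1249], [0.5633, 0.0338, 0.1362], [0.5684, 0.0648, 0.1493]]
top red 99 [ 0.3813 -0.1584  0.0839] [[0.376, -0.203, 0.041], [0.391, -0.122, 0.134]] [ 0.0964 -0.9953  0.3812 -0.168 ]
top green 198 [0.5363 0.0313 0.0992] [[0.53, -0.006, 0.047], [0.546, 0.07, 0.14]] [ 0.1354 -0.9908  0.5362  0.0351]
post 94 [[0.5275, 0.0165, 0.0468], [0.5381, 0.0276, 0.1309], [0.5584, 0.0353, 0.134], [0.5633, 0.0466, 0.1375], [0.5688, 0.056, 0.1468]]
```

View pics/f.png

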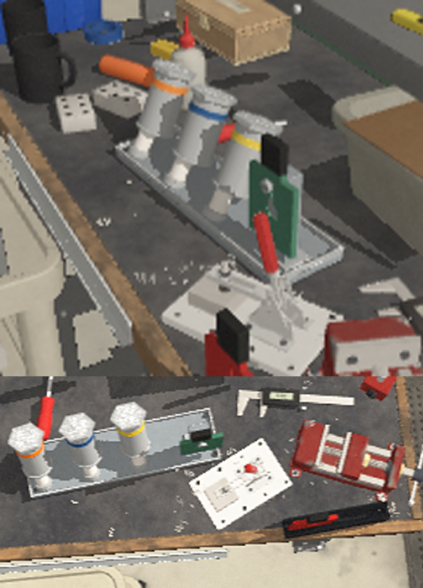

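```bash
python3 -c "
from station import manip
print(manip.close_job())"
```

```text
the job is handed in; nothing more can be done
None
```

I finished the job and handed it in at about 46 s on the robot's clock. It reported no verdict, so what follows is from my own camera checks.

**What I did**
- **Red plate:** I raised it off the screw, drew it clear and stood it in the holder's left bay.
- **Green plate:** I hung it on the screw, slid it down until the screw took the weight, and let go.
- **Beakers:** All three were present. I gripped each by its foot, tipped it mouth-down against the rail and lowered it onto a peg. Yellow is on peg 1, blue on peg 2 and orange on peg 3.

**Last camera checks**
- **Red plate:** Its centre is within about 2 mm of the left bay's centre along the bay. Its bottom edge is hidden in the slot, but it stands at the same height as the green plate did on its own bay's floor.
- **Green plate:** It reads within about 1 mm of where the red plate hung at the start, and at the same angle.
- **Beakers:** Each reads fully home to within about 4 mm. They have sagged 7–10 mm aside (limit 22 mm) and tilt 7–8° from their pegs, about 0.14 rad (limit 0.4 rad).
- **Rest:** Repeat readings of pegs 1 and 2 and of both plates did not change. Peg 3 I measured only once, after the release. The gripper ended open and clear of everything.

**Disagreements**
- The two cameras differ by about 3–4 mm in y, so I averaged them or compared like with like.
- The first estimate of the held yellow beaker's tilt was about 53°. A cylinder fit later gave 43–44°, and it still went on without noticeable force.
- While tipping the beakers on the rail the wrist force reached about 30 N, well under the limit.

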